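# Hang the message board and hold its spring clip open for the form

### The job

Take the yellow-banded message board out of the slotted block and hang it straight by its hole on the peg of the copy stand, letting go of it. Then squeeze the spring clip open, lift it off the rim of the message tray and hold it gaping around the middle of the hung board's top edge, the jaws down either side and clear of the board, so that I can slip a form in. Finish there, still holding the clip squeezed open, and leave everything else on the desk undisturbed.

Things in the scene. Friction and masses are not known exactly. Their poses are not given: they have to be found in the camera images.
- board_mid (a point): Centre of the yellow-banded message board: plywood, 8 mm thick (its x), 100 wide (y), 125 high (z, up), 70 g, a 20 mm yellow band along its top. It stands in one of three grooves of the slotted block, bottom 12 above the desk, its red- and blue-banded twins in the others (order varies), 47 mm of free space between boards. Grip it by the top edge, across the 8 mm. Both faces are alike.
- board_hole (a point): Centre of the yellow board's hanging hole (same axes): 17 mm in diameter, right through, on the board's middle line, 44 mm below its top edge.
- board_top (a point): Middle of the yellow board's top edge (same axes).
- rack: Slotted hardwood block, fixed: 175 (its x) by 110 (y) by 40 high; three grooves along its y, 55 apart in x, 11 wide and 28 deep (groove floor 12 above the desk). Origin: centre of its underside.
- copy_stand: Olive copy stand, fixed; origin on the desk below the peg's root. Base 130 (x) by 120 by 12 high. Upright plate 70 wide (y), 4 thick, front face at x = 0, top 121 above the desk. From it, 115 above the desk, a level steel peg 8 thick points 53 mm to the stand's -x, with a 10 mm ball end. A hung board's hole centre is 4.5 below the peg's axis, its top edge 154.5 above the desk.
- peg_mid (a point): Point on the peg's axis 25 mm out from the upright plate (axes of the stand: -x points along the peg to its tip).
- tray: Message tray, fixed, grey, with a stack of forms in it: 200 (x) by 160 (y) by 60 high, walls 4 thick. The clip sits on its -x wall, whose middle plane is at x = -98 mm. Origin: centre of its underside.
- clip_grip (a point): Grip point of the spring clip, mid-way between the orange rolls at its lever ends. It is parked jaws down on the tray's rim, levers up. Its x: squeeze direction (square to the wall); y: along its pin and the rim; z up. Rolls 8 mm thick, 30 long (y), 50 over their outsides at rest, 20 squeezed fully. Squeezing along x spreads the jaws: 5 N at first, 10 N at the stop; a harder grip does no harm.
- clip_pin (a point): Centre of the clip's pin and coil (10 thick, 22 long): 42 below the rolls at rest and 18 above the rim; 47 below the rolls when squeezed, so it sinks some 5 mm as the rolls stay put on the fingers. An edge between the jaws may rise to 5 below it. Axes of clip_grip, clip_pin and lip_a belong to the clip's -x half, which leans by half the joint angle when squeezed evenly.
- lip_a (a point): Lower inner corner of the jaw on the clip's -x half, at mid-width: 36 below the pin and 2 from the middle at rest. The jaws are 50 wide (y). When the clip is fully squeezed both lips are about 33 below the pin and 14 from the middle.
- lip_b (a point): The same on the other (+x) jaw.
- clip_lever (a joint): Opening angle of the clip in rad: 0 as parked on the 4 mm rim (closed), 0.68 fully squeezed (jaws 28 mm apart at the tips, 20 at 0.45).
- board_red: Red-banded message board, bystander, like the yellow one; origin at the middle of its bottom edge.
- board_blue: Blue-banded message board, bystander, like the yellow one; origin at the middle of its bottom edge.
- morse_key: Black and brass telegraph key, bystander, 135 (x) by 70 by 61 high, loose on the desk.
- mug: White mug, bystander, 78 across and 90 high, loose on the desk.
- logbook: Dark green closed log book, bystander, 155 by 215 by 20 high, loose on the desk.
- stapler: Blue and black stapler, bystander, 128 (x) by 34 by 62 high, loose on the desk.
- torch: Olive hand torch lying down, bystander, 157 (x) by 36 by 36 high, loose on the desk.
There are look-alikes about, which are no part of the job. There is more than one size of the part that bears clip_grip; the job needs the middle-sized.

How it is judged:
By the outcome, as a careful person would: the job done as asked, in the order asked, and still so for the second after the job is handed in, while the arm keeps its last pose, push and grip.
It also fails if it takes over 58 s, if anything falls off the work surface, if the arm or the gripper's body presses on something with over 40 N, if the wrist force passes 120 N, or if a joint passes its speed limit or range.

### The arm

A 6-joint arm with a two-finger parallel gripper is mounted at the origin on the work surface. World frame = base frame: x ahead of the robot, y to its left, z up, the work surface at z = 0. Lengths are in m, angles in rad, forces in N, time in s.
With the tool pointing down it reaches from about 0.35 to 0.775 m from the base axis. Payload 7.3 kg.
Tool frame: the origin (TCP) lies at the very end of the fingers, on their centre line; the grasp point (between the pads) lies 19 mm behind it (robot.tcp_to_grasp is the distance from the TCP to the grasp point, in m); x points along the fingers, y is the direction in which the jaws open and shut, and the axes are right-handed (so a half turn about x gives the same grasp; the last joint's range is limited). The gripper opens to 92 mm and grips with 3 to 60 N. Pads are 19 mm wide; open, the fingers measure 130 mm over their backs; the gripper's body (75 mm by 190 mm) begins 47 mm behind the grasp point.
Start: joints at [0.965, 0.342, 1.524, -0, 1.275, -0.146], TCP at [0.233, 0.471, 0.227] pointing down, gripper open.
Joint ranges: [-2.53, 2.53], [-0.77, 2.02], [0.04, 2.7], [-1, 4.14], [0.28, 2.66], [-3.11, 3.11]. Speed limits (rad/s): [2.57, 2.57, 3.14, 3.14, 3.14, 3.14].

### API

Orientations are given as [roll, pitch, yaw] about the fixed x, y, z axes, in that order (R = Rz(yaw) Ry(pitch) Rx(roll)).
In Python, from cell import robot gives the robot as it stands.
- The arm moves only by the tool move_arm, never from a script. Its argument "increments" is a list of rows, each a list of 4 numbers: the shift along the tool's x, y, z normalised to -1 to 1, where 1 is 40 cm, then the turn about the tool's x normalised to -1 to 1, where 1 is 60 degrees. In form: [[dx, dy, dz, twist], ...]. A call has 1 to 5 rows; each row is the pose to reach, as a shift and turn from the pose commanded when the call began, along the tool's axes at that moment; what a row does not reach only later rows make up. A row lasts 1/8 s, in which the tool goes at most 62.5 mm and 10.7 degrees, less where a joint would pass 70% of its speed; a pose out of reach is approached as far as the arm can. A call with a number of a shift or a turn outside -1 to 1 is refused whole. A call with a gripper value outside its range is refused whole. "gripper" is the closure, from 0 (fully open) to 1 (shut), set as the call begins (left out, the last holds). The fingers move at their own pace and stop on an object; "squeeze" is the grip in N (left out, the last holds). Time passes only in rows, so rows that repeat a pose let the fingers close. It gives the time, the measured TCP pose, the force and the opening at its end, in the units of the state.
- robot.observe(): the state, without advancing time (a new reading comes with each control period).
- robot.read_camera(name): name is "side" or "top"; returns the picture (384x512x3 uint8, red, green, blue); there is no depth.
- robot.camera_params(name): a dict with "fx", "fy", "cx", "cy" (pixels), "R" (3x3) and "t" (3): a world point X has camera coordinates R X + t. Camera axes: x right, y down, z forward; pixel columns grow to the right and rows downward; lengths in m; the calibration is good to about 2 mm. A picture is of the moment at which its call begins. camera_params takes no time and is no camera call.
- robot.hand_in(): hands the job in, once; it reports no verdict.
The state is a dict: "time": time; "qpos": joint angles; "qvel": joint speeds; "joint_efforts": joint torques, N m; "tool_pos": TCP position; "tool_rot": TCP orientation; "contact_force": force on the tool from outside, world axes, zero at the start; "torque": the same for the moment, N m; "opening": finger opening in m.
Only numpy, scipy, OpenCV 4.12 (cv2) and the standard library are available. Lean on these libraries where they do the work, as an engineer would, in place of code of your own. Each camera call takes 0.05 s, during which the arm holds its last target.

## Working session

There is one attempt and no reset: what is moved stays moved. The work goes in short steps, Python scripts to look and compute and a tool call to move; the robot and the scene stay as the last step left them, time stands still between calls to the robot, and variables do not carry over. Pictures are saved under pics/ and viewed, and the job is handed in when it is done.

Besides the shell and the picture viewer there is one more tool, called after "Emit:" as name(argument=value, ...) on one line, values as JSON. move_arm: Moves the arm, as the interface text tells. Its arguments: {"type":"object","properties":{"increments":{"type":"array","items":{"type":"array","items":{"type":"number"}}},"gripper":{"type":"number"},"squeeze":{"type":"number"}},"required":["increments"]}

```bash
ls; mkdir -p pics; python3 - <<'E'
from cell import robot
import cv2,json
print(robot.observe())
for n in("side","top"):
    im=robot.read_camera(n); cv2.imwrite(f"pics/{n}0.png",im[:,:,::-1])
    p=robot.camera_params(n); print(n,p)
E
```

```text
pics
{'time': 0.0, 'qpos': array([ 9.64978428e-01,  3.42748070e-01,  1.52500154e+00, -2.48049004e-05,
        1.27538666e+00, -1.45999372e-01]), 'qvel': array([ 0.00108862, -0.0002558 , -0.00025829, -0.00077705, -0.00140605,
        0.00054069]), 'joint_efforts': array([ 1.10000976e-03, -4.31248963e+01, -2.44220209e+01,  7.19032134e-02,
        5.61976992e-02, -1.76729714e-04]), 'tool_pos': array([0.23274516, 0.47014616, 0.2260372 ]), 'tool_rot': array([-1.70143095,  1.56925252, -2.16124223]), 'contact_force': array([-0.57723303, -0.26925322,  0.28267584]), 'torque': array([ 0.04113496,  0.02072011, -0.02650007]), 'opening': 0.09187203985940752}
side {'fx': 351.84052034901015, 'fy': 351.84052034901015, 'cx': 260.4238916842062, 'cy': 186.66882894917833, 'R': array([[ 0.99220559, -0.12431605, -0.00857874],
       [-0.08992026, -0.66661947, -0.73995461],
       [ 0.08626948,  0.7349585 , -0.6726021 ]]), 't': array([-0.56821678,  0.10624833,  1.16674938])}
top {'fx': 350.10964439574735, 'fy': 350.10964439574735, 'cx': 257.2372939862236, 'cy': 191.6877204140188, 'R': array([[-0.01424314, -0.99987869,  0.00630377],
       [-0.99627872,  0.01365533, -0.08510138],
       [ 0.08500498, -0.00749242, -0.99635236]]), 't': array([-0.01413499,  0.56817489,  1.40309883])}
```

```bash
python3 - <<'E'
import cv2
for n in("side","top"):
    im=cv2.imread(f"pics/{n}0.png"); cv2.imwrite(f"pics/{n}0b.png",cv2.resize(im,(800,600),interpolation=cv2.INTER_CUBIC))
E
```

```text
(no output)
```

View pics/side0b.png

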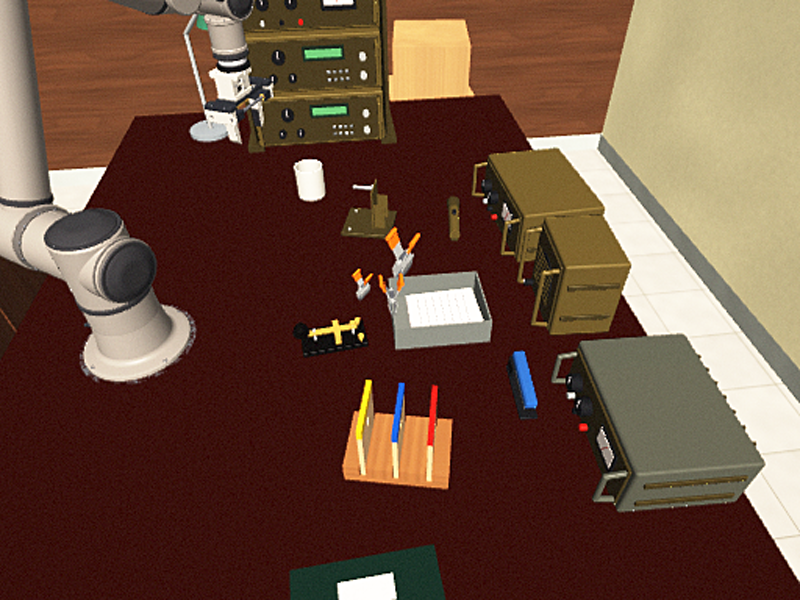

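View pics/top0b.png

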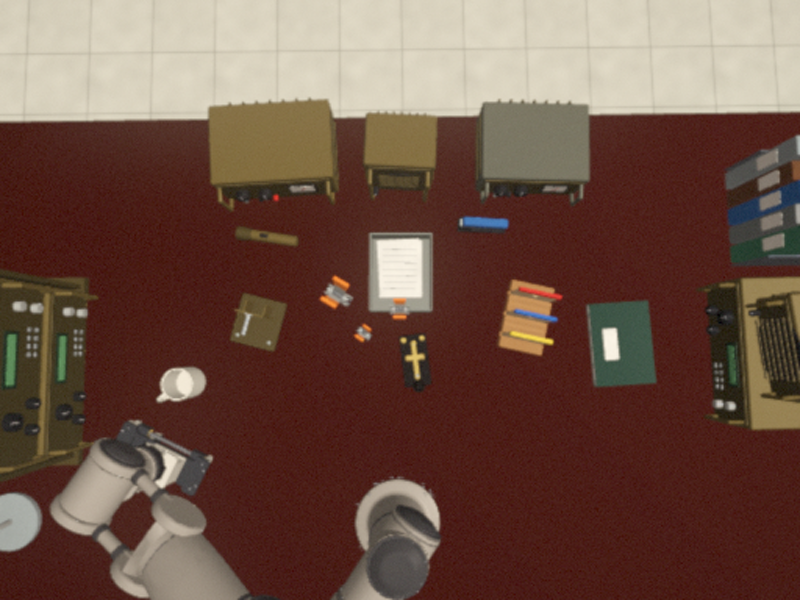

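The pictures show the block with boards yellow, blue and red (yellow nearest the robot, top view about (530,337)/800). The stand is at (258,322), its peg pointing roughly to image up-left. The middle clip sits on the tray's near rim at (400,308), and the small and large look-alikes lie left of it. I'll enlarge the relevant areas.

```bash
cat > h.py <<'E'
import numpy as np,cv2
from cell import robot
P={n:robot.camera_params(n) for n in("side","top")}
def proj(n,X):
    p=P[n];c=p["R"]@np.array(X,float)+p["t"];return np.array([p["fx"]*c[0]/c[2]+p["cx"],p["fy"]*c[1]/c[2]+p["cy"]])
def atz(n,u,v,z):
    p=P[n];d=p["R"].T@np.array([(u-p["cx"])/p["fx"],(v-p["cy"])/p["fy"],1]);o=-p["R"].T@p["t"];return o+d*(z-o[2])/d[2]
def crop(src,dst,x0,y0,x1,y1,k):
    im=cv2.imread(src) if isinstance(src,str) else src[:,:,::-1]
    c=cv2.resize(im[y0:y1,x0:x1],None,fx=k,fy=k,interpolation=cv2.INTER_CUBIC)
    for x in range((x0//10+1)*10,x1,10):
        cv2.line(c,((x-x0)*k,0),((x-x0)*k,6),(255,255,255),1); cv2.putText(c,str(x),((x-x0)*k-10,16),0,.35,(255,255,255),1)
    for y in range((y0//10+1)*10,y1,10):
        cv2.line(c,(0,(y-y0)*k),(6,(y-y0)*k),(255,255,255),1); cv2.putText(c,str(y),(8,(y-y0)*k+4),0,.35,(255,255,255),1)
    cv2.imwrite(dst,c)
def tri(us,ut):
    A=[];b=[]
    for n,(u,v) in(("side",us),("top",ut)):
        p=P[n];R,t=p["R"],p["t"];a=(u-p["cx"])/p["fx"];c=(v-p["cy"])/p["fy"]
        A+=[R[0]-a*R[2],R[1]-c*R[2]];b+=[a*t[2]-t[0],c*t[2]-t[1]]
    return np.linalg.lstsq(np.array(A),np.array(b),rcond=None)[0]
E
python3 - <<'E'
from h import *
crop("pics/top0.png","pics/t_rack.png",310,170,380,235,11)
crop("pics/top0.png","pics/t_stand.png",140,180,190,230,12)
crop("pics/top0.png","pics/t_tray.png",200,140,285,215,9)
crop("pics/side0.png","pics/s_rack.png",210,235,300,315,8)
crop("pics/side0.png","pics/s_stand.png",210,105,265,160,11)
crop("pics/side0.png","pics/s_tray.png",220,140,320,230,8)
E
```

```text
(no output)
```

View pics/t_rack.png

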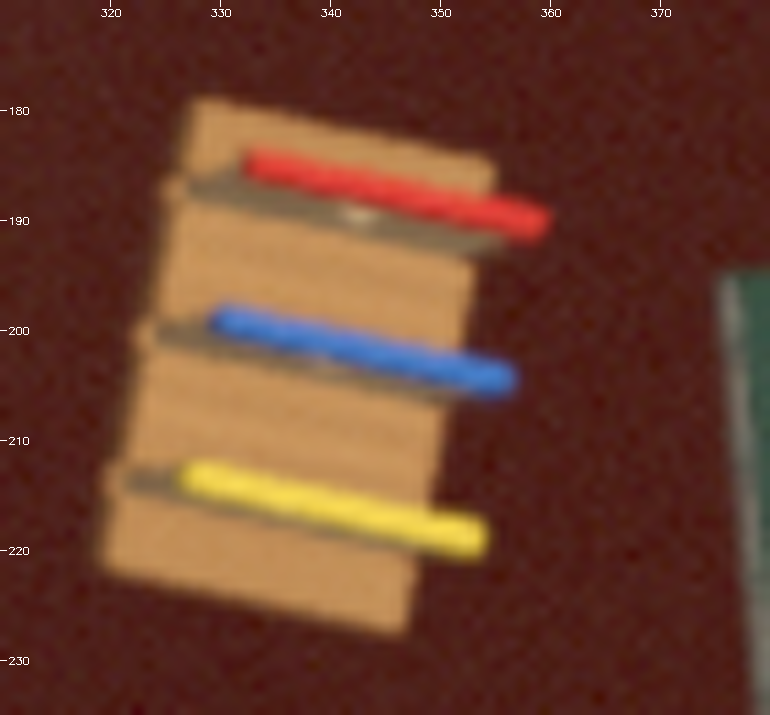

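View pics/t_stand.png

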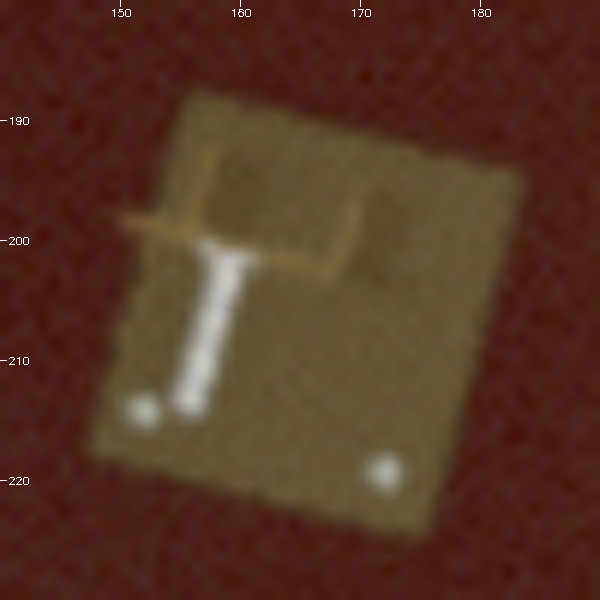

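View pics/t_tray.png

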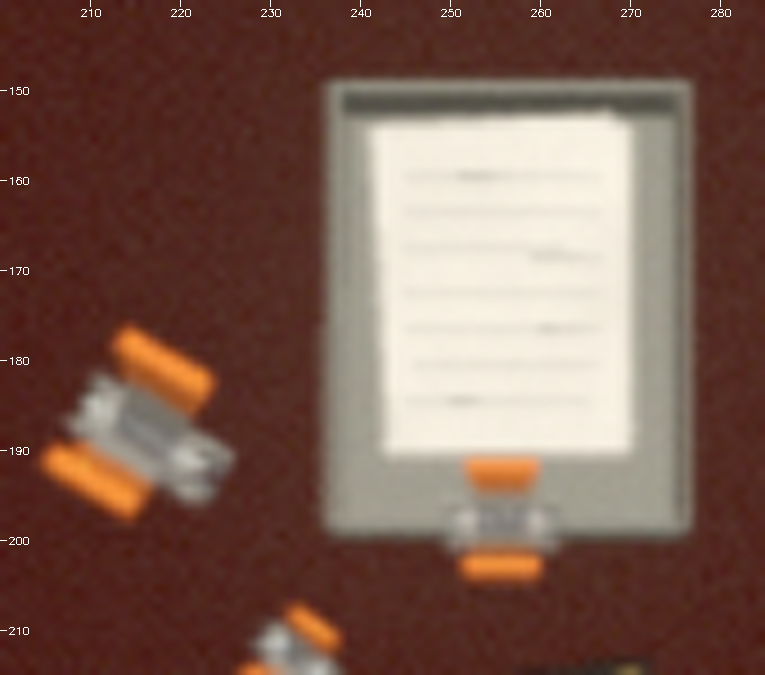

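View pics/s_rack.png

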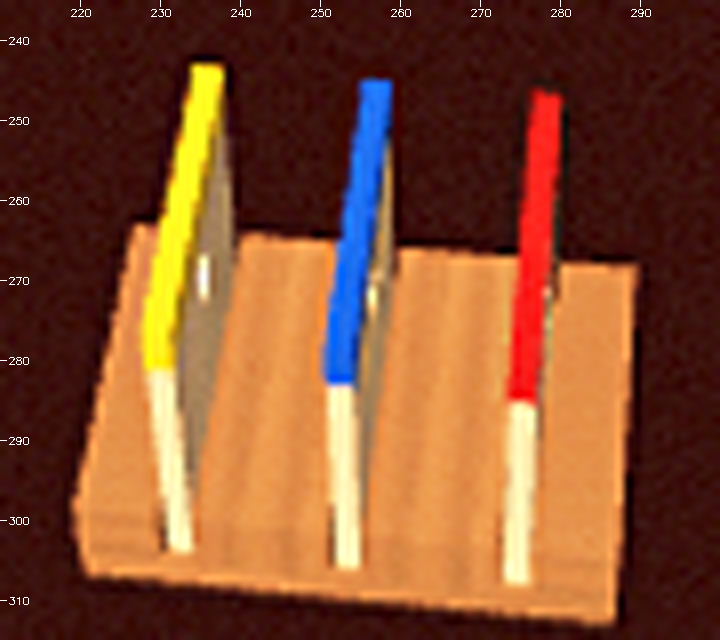

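View pics/s_stand.png

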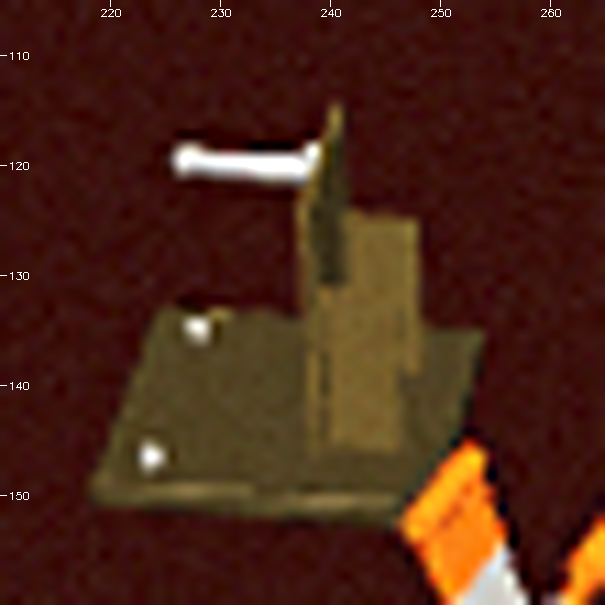

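View pics/s_tray.png

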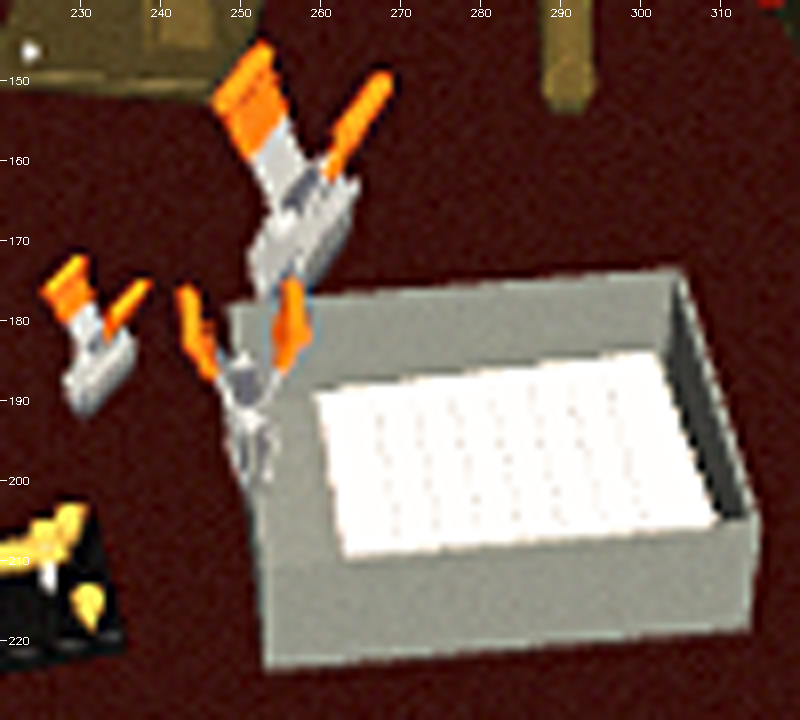

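```bash
python3 - <<'E'
from h import *
np.set_printoptions(precision=4,suppress=True)
def show(lbl,pts,z,n="top"):
    Q=np.array([atz(n,u,v,z) for u,v in pts]);print(lbl,Q[:,:2].tolist() and np.round(Q[:,:2],4).tolist())
    d=np.diff(Q,axis=0);print("  len",np.linalg.norm(d,axis=1),"ang",np.degrees(np.arctan2(d[:,1],d[:,0])),"mean",Q.mean(0))
    return Q
show("rack",[(327.5,179),(355,184.7),(346.8,227.7),(319.3,222)],.04)
show("ytop",[(326.8,213.4),(354,218.8)],.137)
show("ytopC side",[(232.+2,243),(229.5+.5,281)],.137,"side")
show("base",[(156.3,187.5),(183.8,194),(175.5,225),(147.5,217.5)],.012)
show("peg",[(159,200.5),(155.8,213.7)],.115)
show("plate",[(150,198.3),(168.2,203.2)],.121)
show("tray",[(236.3,149),(276.7,149),(276.7,199),(236.2,199)],.06)
show("rolls",[(255.8,192),(255.8,202.8)],.12)
print("tri pegtip",tri((226.9,119.4),(155.8,213.7)),"root",tri((238.3,119.5),(158.9,200.8)))
print("ytop near-robot end etc", tri((233.5,243),(326.9,213.5)), tri((229.7,281),(354,218.8)))
print("rolls tri", tri((244.5,181.5),(255.8,202.8)),tri((256,180.5),(255.8,192)))
E
```

```text
rack [[0.6142, -0.3072], [0.5895, -0.4179], [0.417, -0.3784], [0.4413, -0.2689]]
  len [0.1134 0.177  0.1122] ang [-102.5869  167.1159   77.4933] mean [ 0.5155 -0.3431  0.04  ]
ytop [[0.4733, -0.2801], [0.4517, -0.3812]]
  len [0.1034] ang [-102.0417] mean [ 0.4625 -0.3307  0.137 ]
ytopC side [[0.4703, -0.2754], [0.4531, -0.3873]]
  len [0.1132] ang [-98.7299] mean [ 0.4617 -0.3313  0.137 ]
base [[0.5919, 0.3923], [0.5636, 0.2794], [0.4374, 0.3127], [0.4695, 0.4268]]
  len [0.1164 0.1305 0.1186] ang [-104.0897  165.217    74.304 ] mean [0.5156 0.3528 0.012 ]
peg [[0.5317, 0.3525], [0.4817, 0.3642]]
  len [0.0513] ang [166.8975] mean [0.5067 0.3584 0.115 ]
plate [[0.5401, 0.385], [0.5206, 0.3161]]
  len [0.0716] ang [-105.8181] mean [0.5303 0.3505 0.121 ]
tray [[0.738, 0.0598], [0.7359, -0.1024], [0.5347, -0.0986], [0.5369, 0.062]]
  len [0.1623 0.2013 0.1607] ang [-90.7404 178.9127  89.2071] mean [ 0.6364 -0.0198  0.06  ]
rolls [[0.5586, -0.0159], [0.5175, -0.0153]]
  len [0.0411] ang [179.2039] mean [ 0.5381 -0.0156  0.12  ]
tri pegtip [0.4834 0.3634 0.1179] root [0.5299 0.3512 0.1212]
ytop near-robot end etc [ 0.4709 -0.2794  0.1423] [ 0.452  -0.383   0.1306]
rolls tri [ 0.5192 -0.0153  0.1163] [ 0.5582 -0.0159  0.1168]
```

```bash
cat >> h.py <<'E'
def Rt(o):
    from scipy.spatial.transform import Rotation as Ro
    return Ro.from_euler('xyz',o).as_matrix()
def plan(target,yawdeg=None):
    s=robot.observe();R=Rt(s["tool_rot"]);p=s["tool_pos"]
    d=R.T@(np.array(target)-p)
    y=np.degrees(np.arctan2(R[1,1],R[0,1]))
    print("t",round(s["time"],2),"pos",p.round(4),"yaw y",round(y,2),"q",s["qpos"].round(2),"open",round(s["opening"],4),"F",s["contact_force"].round(1))
    print("shift mm",(d*1000).round(1),"norm",(d/.4).round(4),"rows>=",round(np.linalg.norm(d)/.0625,1))
    if yawdeg is not None:
        e=(yawdeg-y+90)%180-90   # about world z; tool x is down => twist=-e
        print("twist deg",round(-e,2),"norm",round(-e/60,4))
E
python3 - <<'E'
from h import *
print(Rt(robot.observe()["tool_rot"]).round(3))
plan([.45,.0,.26],-12.3)
E
```

```text
[[-0.001  0.444  0.896]
 [-0.001  0.896 -0.444]
 [-1.    -0.001 -0.   ]]
t 0.1 pos [0.2328 0.4702 0.2261] yaw y 63.65 q [ 0.96  0.34  1.52 -0.    1.28 -0.15] open 0.0916 F [ 0.1 -0.3  0.6]
shift mm [ -33.5 -325.   403.3] norm [-0.0838 -0.8125  1.0083] rows>= 8.3
twist deg 75.95 norm 1.2659
```

Emit:
move_arm(increments=[[-0.085, -0.37, 0.66, 0.83], [-0.085, -0.37, 0.66, 0.83], [-0.085, -0.37, 0.66, 0.83], [-0.085, -0.37, 0.66, 0.83], [-0.085, -0.37, 0.66, 0.83]], gripper=0.6)

```text
time: 0.72
tool_pos: [0.4047, 0.2187, 0.2608]
tool_rot: [-1.354, 1.571, -2.688]
contact_force: [0.6, 1.0, 0.4]
opening: 0.0463
```

```bash
python3 -c "
from h import *
plan([.4622,-.331,.22],-12.3)"
```

```text
t 0.72 pos [0.4047 0.2187 0.2608] yaw y 13.56 q [ 0.33  0.19  1.63 -0.    1.32  0.09] open 0.0463 F [0.6 1.  0.4]
shift mm [ 40.8 -72.9 547.9] norm [ 0.1021 -0.1823  1.3698] rows>= 8.9
twist deg 25.86 norm 0.4309
```

Emit:
move_arm(increments=[[0.0, -0.1, 0.75, 0.43], [0.0, -0.1, 0.75, 0.43], [0.0, -0.1, 0.75, 0.43], [0.0, -0.1, 0.75, 0.43], [0.0, -0.1, 0.75, 0.43]])

```text
time: 1.35
tool_pos: [0.4366, -0.0824, 0.2606]
tool_rot: [-2.133, 1.571, 2.37]
contact_force: [1.2, -0.1, -1.3]
opening: 0.0368
```

```bash
python3 -c "
from h import *
plan([.4622,-.331,.20],-12.3)"
```

```text
t 1.35 pos [ 0.4366 -0.0824  0.2606] yaw y -12.0 q [-0.36  0.17  1.67  0.    1.31 -0.15] open 0.0368 F [ 1.2 -0.1 -1.3]
shift mm [ 60.5  76.7 237.9] norm [0.1513 0.1919 0.5947] rows>= 4.1
twist deg 0.3 norm 0.005
```

Emit:
move_arm(increments=[[0.04, 0.192, 0.595, 0.005], [0.08, 0.192, 0.595, 0.005], [0.15, 0.192, 0.595, 0.005], [0.15, 0.192, 0.595, 0.005], [0.15, 0.192, 0.595, 0.005]])

```text
time: 1.98
tool_pos: [0.4615, -0.3316, 0.1978]
tool_rot: [-1.994, 1.567, 2.501]
contact_force: [0.2, -0.2, -0.2]
opening: 0.0367
```

```bash
python3 -c "
from h import *
plan([.4622,-.331,.112],-12.3)
im=robot.read_camera('top');crop(im,'pics/t1.png',300,160,390,245,8)
im=robot.read_camera('side');crop(im,'pics/s1.png',190,200,290,300,7)
"
```

```text
t 1.98 pos [ 0.4615 -0.3316  0.1978] yaw y -12.46 q [-0.76  0.45  1.44 -0.    1.25 -0.54] open 0.0367 F [ 0.2 -0.2 -0.2]
shift mm [85.8  0.9 -0.6] norm [ 0.2146  0.0022 -0.0014] rows>= 1.4
twist deg -0.16 norm -0.0027
```

View pics/t1.png

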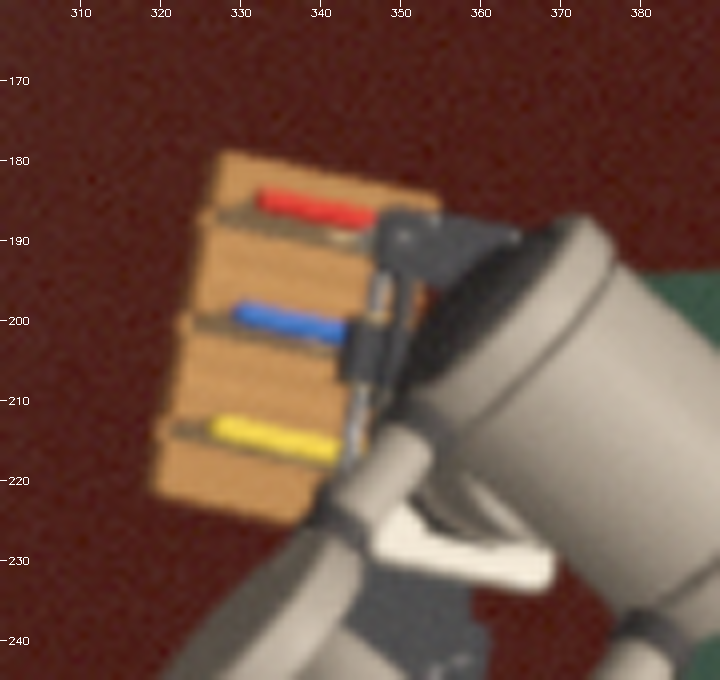

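View pics/s1.png

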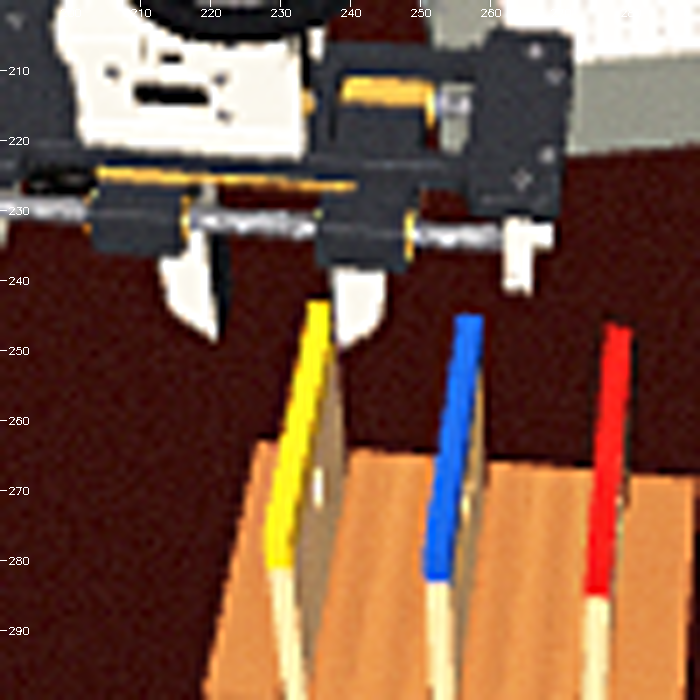

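```bash
python3 -c "
from h import *
for X in [(.4615,-.3316,.198),(.4622,-.331,.137)]: print(proj('side',X),proj('top',X))"
```

```text
[230.40426938 245.73761696] [344.82529122 216.10744519]
[232.29700553 260.96376497] [340.48678996 216.17674875]
```

Emit:
move_arm(increments=[[0.11, 0.002, -0.001, 0], [0.18, 0.002, -0.001, 0], [0.213, 0.002, -0.001, 0], [0.213, 0.002, -0.001, 0]])

```text
time: 2.58
tool_pos: [0.4639, -0.3277, 0.1158]
tool_rot: [-2.589, 1.57, 1.911]
contact_force: [-0.3, -0.3, 0.2]
opening: 0.0366
```

Emit:
move_arm(increments=[[0, 0, 0, 0], [0, 0, 0, 0], [0, 0, 0, 0], [0, 0, 0, 0]], gripper=1, squeeze=25)

```text
time: 3.08
tool_pos: [0.4638, -0.3289, 0.116]
tool_rot: [1.216, 1.57, -0.568]
contact_force: [-0.7, 0.8, 3.6]
opening: 0.0079
```

```bash
python3 -c "
from h import *
plan([.45,-.3,.30],-14)
im=robot.read_camera('side');crop(im,'pics/s2.png',190,200,290,300,7)
"
```

```text
t 3.08 pos [ 0.4638 -0.3289  0.116 ] yaw y -12.25 q [-0.75  0.53  1.55  0.    1.06 -0.54] open 0.0079 F [-0.7  0.8  3.6]
shift mm [-184.   -19.5  -25.2] norm [-0.46   -0.0487 -0.063 ] rows>= 3.0
twist deg 1.75 norm 0.0291
```

View pics/s2.png

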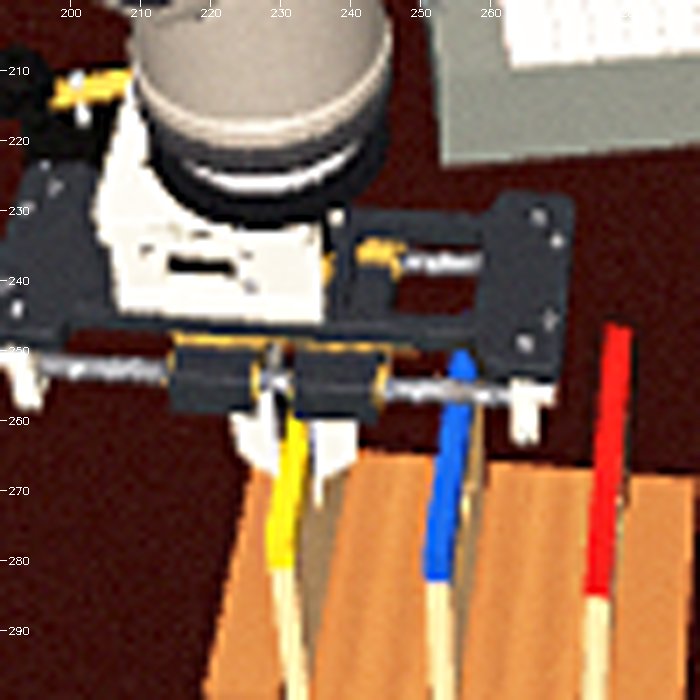

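Emit:
move_arm(increments=[[-0.05, 0, 0, 0], [-0.15, 0, 0, 0], [-0.3, 0, 0, 0], [-0.45, 0, 0, 0], [-0.45, 0, 0, 0]])

```text
time: 3.75
tool_pos: [0.4651, -0.33, 0.3007]
tool_rot: [1.044, 1.56, -0.74]
contact_force: [-0.1, -1.3, -1.9]
opening: 0.0079
```

```bash
python3 -c "
from h import *
plan([.42,-.0,.30],-14)
im=robot.read_camera('side');crop(im,'pics/s3.png',170,150,300,310,5)
"
```

```text
t 3.75 pos [ 0.4651 -0.33    0.3007] yaw y -12.24 q [-0.75  0.38  1.27  0.    1.49 -0.54] open 0.0079 F [-0.1 -1.3 -1.9]
shift mm [  -1.9 -114.  -312.9] norm [-0.0048 -0.285  -0.7822] rows>= 5.3
twist deg 1.76 norm 0.0293
```

View pics/s3.png

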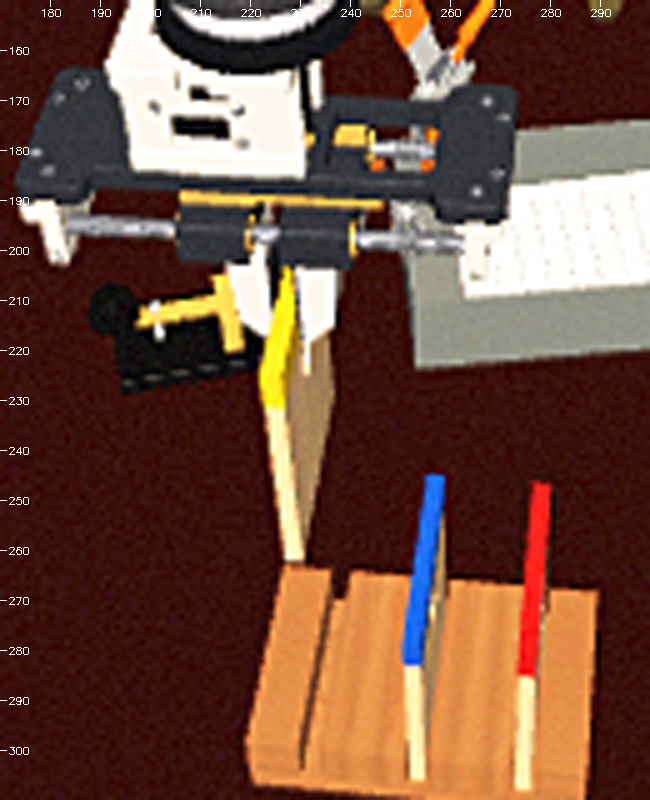

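Emit:
move_arm(increments=[[0, -0.06, -0.15, 0.0], [0, -0.14, -0.39, 0.03], [0, -0.2, -0.58, 0.03], [0, -0.285, -0.78, 0.03], [0, -0.285, -0.78, 0.03]])

```text
time: 4.42
tool_pos: [0.4199, -0.0172, 0.2936]
tool_rot: [-1.621, 1.567, 2.845]
contact_force: [0.7, 1.7, -1.1]
opening: 0.0078
```

```bash
python3 -c "
from h import *
plan([.435,.372,.25],-14)
"
```

```text
t 4.42 pos [ 0.4199 -0.0172  0.2936] yaw y -14.08 q [-0.22  0.1   1.66  0.    1.39  0.02] open 0.0078 F [ 0.7  1.7 -1.1]
shift mm [  43.9  -79.8 -381.2] norm [ 0.1099 -0.1996 -0.9529] rows>= 6.3
twist deg -0.08 norm -0.0013
```

Emit:
move_arm(increments=[[0, -0.03, -0.15, 0.0], [0, -0.06, -0.3, 0], [0, -0.09, -0.45, 0], [0, -0.12, -0.6, 0], [0, -0.15, -0.72, 0]])

```text
time: 5.05
tool_pos: [0.432, 0.2768, 0.2932]
tool_rot: [-0.917, 1.567, -2.732]
contact_force: [0.7, -1.1, -0.9]
opening: 0.0078
```

```bash
python3 -c "
from h import *
plan([.435,.372,.25],-14)
"
```

```text
t 5.05 pos [0.432  0.2768 0.2932] yaw y -13.99 q [0.42 0.28 1.43 0.   1.44 0.66] open 0.0078 F [ 0.7 -1.1 -0.9]
shift mm [ 43.1 -20.  -93.2] norm [ 0.1076 -0.0499 -0.2331] rows>= 1.7
twist deg 0.01 norm 0.0002
```

Emit:
move_arm(increments=[[0.05, -0.05, -0.2, 0], [0.1, -0.05, -0.22, 0], [0.1, -0.05, -0.23, 0], [0.1, -0.05, -0.23, 0]])

```text
time: 5.55
tool_pos: [0.4358, 0.3683, 0.2548]
tool_rot: [-0.587, 1.569, -2.403]
contact_force: [-0.2, -1.1, -0.6]
opening: 0.0073
```

```bash
python3 -c "
from h import *
plan([.445,.374,.139],-14)
"
```

```text
t 5.55 pos [0.4358 0.3683 0.2548] yaw y -14.04 q [ 0.57  0.41  1.34 -0.    1.39  0.81] open 0.0073 F [-0.2 -1.1 -0.6]
shift mm [115.7   7.7  -8. ] norm [ 0.2893  0.0191 -0.0199] rows>= 1.9
twist deg -0.04 norm -0.0007
```

Emit:
move_arm(increments=[[0.1, 0.018, -0.015, 0], [0.2, 0.018, -0.015, 0], [0.29, 0.018, -0.015, 0], [0.29, 0.018, -0.015, 0], [0.29, 0.018, -0.015, 0]])

```text
time: 6.18
tool_pos: [0.4457, 0.3729, 0.1417]
tool_rot: [2.361, 1.568, 0.544]
contact_force: [0.1, 0.4, -1.3]
opening: 0.008
```

```bash
python3 -c "
from h import *
plan([.458,.372,.139],-14)
im=robot.read_camera('side');crop(im,'pics/s4.png',180,80,280,160,8);cv2.imwrite('pics/s4r.png',im[:,:,::-1])
im=robot.read_camera('top');crop(im,'pics/t4.png',100,160,200,250,8);cv2.imwrite('pics/t4r.png',im[:,:,::-1])
"
```

```text
t 6.17 pos [0.4457 0.3729 0.1417] yaw y -14.1 q [ 0.56  0.52  1.49 -0.    1.13  0.81] open 0.008 F [ 0.1  0.4 -1.3]
shift mm [ 2.7 12.2 -2.1] norm [ 0.0068  0.0304 -0.0054] rows>= 0.2
twist deg -0.1 norm -0.0017
```

View pics/s4.png

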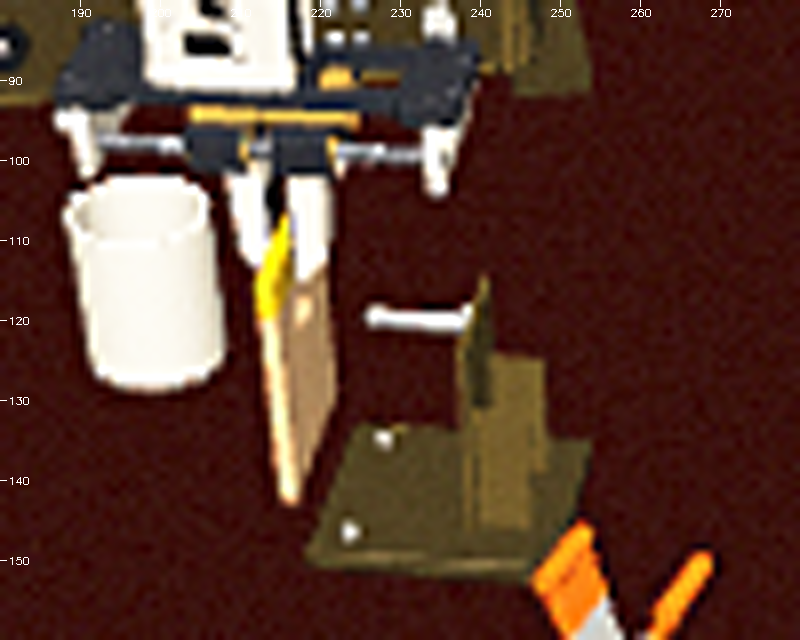

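View pics/t4.png

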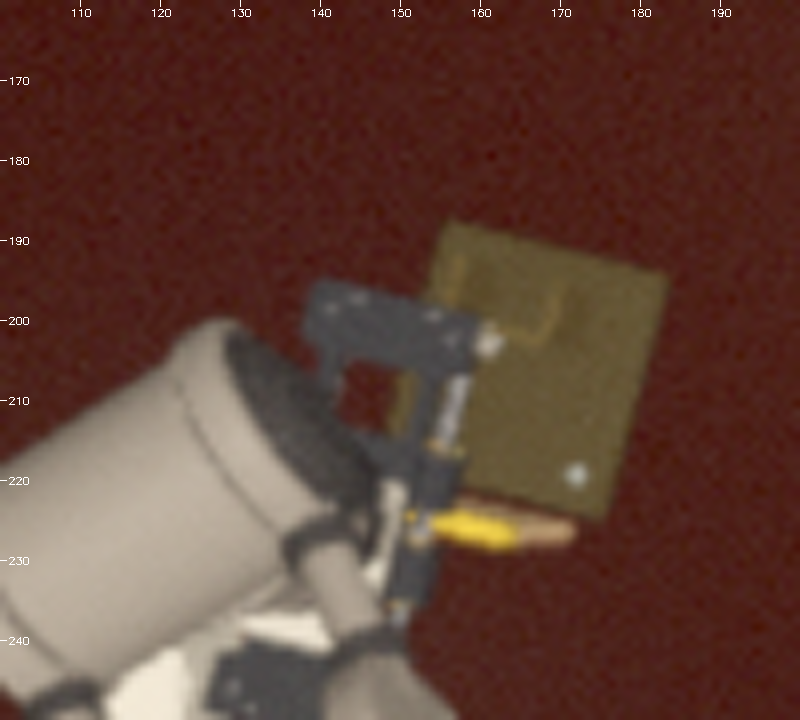

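```bash
python3 -c "
from h import *
s=robot.observe();R=Rt(s['tool_rot']);p=s['tool_pos'];print(s['tool_pos'],s['tool_rot'],R.round(3))
ex=np.array([np.cos(np.radians(-14.1)),np.sin(np.radians(-14.1)),0]);ey=np.array([-ex[1],ex[0],0]);ez=np.array([0,0,1.])
for off in(-2,0):
  m=p+ey*off/1000
  print(off,'hole',proj('side',m-ez*.023+ex*.004),proj('side',m-ez*.023-ex*.004))
  for a,b in((-.05,.021),(-.05,.001),(-.05,-.104),(.05,-.104)): print(a,b,'side',proj('side',m+ey*a+ez*b),'top',proj('top',m+ey*a+ez*b))
d=np.array([.0,0,0])
print('peg dir px',proj('side',[.4817,.364,.115]),proj('side',[.4817+.05*ex[0],.364+.05*ex[1],.115]))
"
python3 -c "
import sys;sys.path.insert(0,'.')
from h import *
crop('pics/s4r.png','pics/s4c.png',205,100,245,145,16)"
```

```text
[0.44564835 0.37328861 0.14187696] [2.37810806 1.5666939  0.5616928 ] [[ 0.003  0.97  -0.243]
 [ 0.002 -0.243 -0.97 ]
 [-1.     0.003 -0.003]]
-2 hole [217.69692415 118.9579665 ] [215.72246585 118.84358178]
-0.05 0.021 side [212.83382596 115.75617834] top [163.31536452 226.65287859]
-0.05 0.001 side [213.35456976 120.33574725] top [164.72637897 226.57500527]
-0.05 -0.104 side [215.92613847 142.9508528 ] top [171.4750851  226.20254686]
0.05 -0.104 side [220.98073149 129.31331381] top [147.23808362 220.435491  ]
0 hole [217.80266726 118.69282175] [215.83022125 118.57870145]
-0.05 0.021 side [212.95014906 115.48145205] top [162.78295412 226.52614416]
-0.05 0.001 side [213.46916348 120.05877434] top [164.20213085 226.45022236]
-0.05 -0.104 side [216.03235957 142.66426308] top [170.98988889 226.0870972 ]
0.05 -0.104 side [221.07674755 129.05425779] top [146.75381793 220.32026275]
peg dir px [226.079931   120.04577839] [238.49140569 120.7668629 ]
```

View pics/s4c.png

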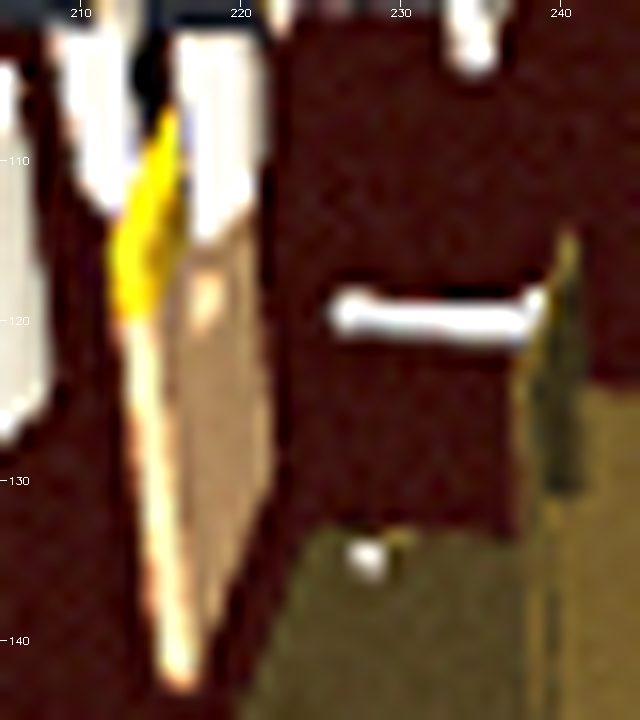

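Emit:
move_arm(increments=[[0.006, 0.02, -0.0042, 0], [0.006, 0.05, -0.0042, 0], [0.006, 0.05, -0.0042, 0], [0.006, 0.05, -0.0042, 0]])

```text
time: 6.78
tool_pos: [0.4643, 0.3697, 0.137]
tool_rot: [-1.191, 1.57, -3.008]
contact_force: [-0.0, -0.4, -0.7]
opening: 0.0074
```

```bash
python3 -c "
from h import *
plan([.458,.372,.139],-14)
im=robot.read_camera('side');crop(im,'pics/s5.png',205,100,245,145,16)
im=robot.read_camera('top');crop(im,'pics/t5.png',135,185,190,235,14)
"
```

```text
t 6.78 pos [0.4643 0.3697 0.137 ] yaw y -14.07 q [0.54 0.55 1.45 0.   1.14 0.79] open 0.0074 F [-0.  -0.4 -0.7]
shift mm [-2.  -6.7 -0.7] norm [-0.005  -0.0166 -0.0019] rows>= 0.1
twist deg -0.07 norm -0.0011
```

View pics/s5.png

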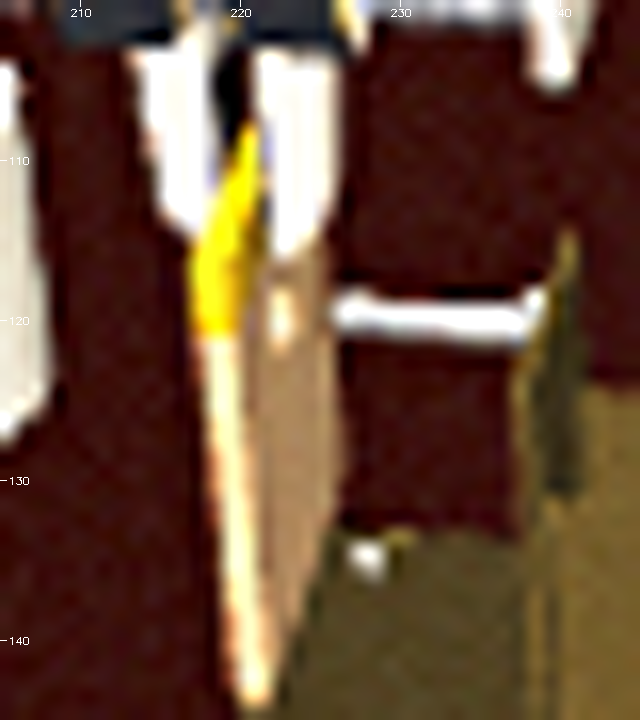

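View pics/t5.png

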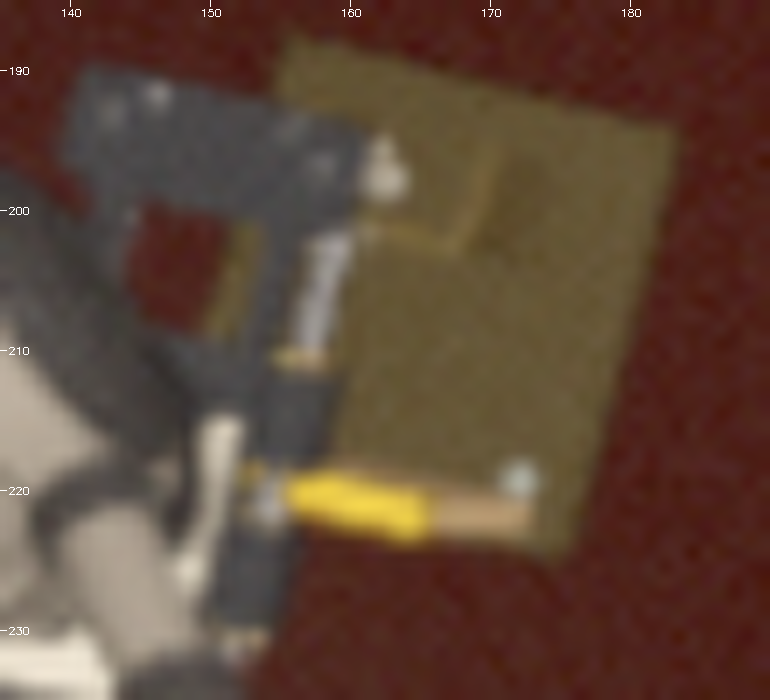

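Emit:
move_arm(increments=[[-0.005, 0, 0, 0], [-0.005, 0.02, 0, 0], [-0.005, 0.04, 0, 0], [-0.005, 0.05, 0, 0], [-0.005, 0.05, 0, 0]])

```text
time: 7.5
tool_pos: [0.484, 0.3647, 0.139]
tool_rot: [-1.585, 1.571, 2.882]
contact_force: [0.0, -0.1, -0.3]
opening: 0.0074
```

```bash
python3 -c "
from h import *
plan([.458,.372,.139],-14)
im=robot.read_camera('side');crop(im,'pics/s6.png',205,100,245,145,16)
"
```

```text
t 7.5 pos [0.484  0.3647 0.139 ] yaw y -14.08 q [0.52 0.57 1.41 0.   1.16 0.76] open 0.0074 F [ 0.  -0.1 -0.3]
shift mm [ -0.  -27.   -0.8] norm [-0.0001 -0.0676 -0.0019] rows>= 0.4
twist deg -0.08 norm -0.0013
```

View pics/s6.png

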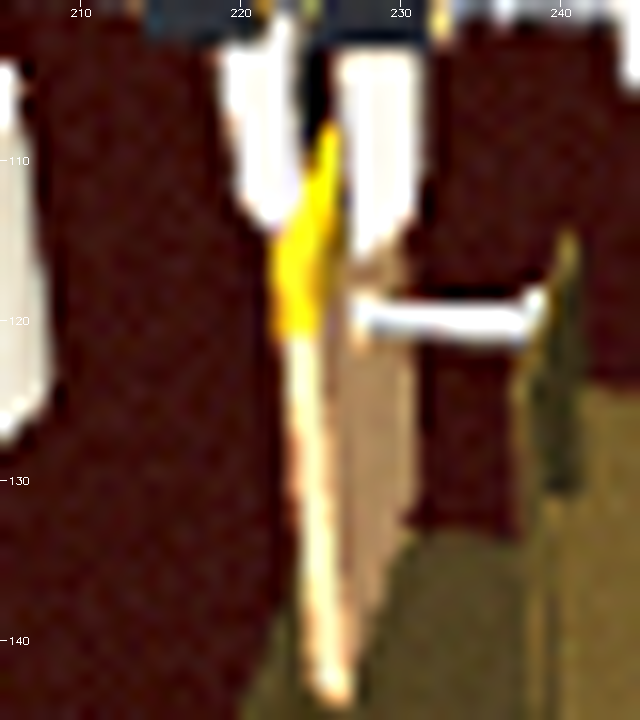

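Emit:
move_arm(increments=[[0, 0.02, 0, 0], [0, 0.04, 0, 0], [0, 0.058, 0, 0], [0, 0.058, 0, 0]])

```text
time: 8.05
tool_pos: [0.5068, 0.359, 0.139]
tool_rot: [2.377, 1.571, 0.561]
contact_force: [-0.7, -0.1, -2.0]
opening: 0.0081
```

```bash
python3 -c "
from h import *
plan([.458,.372,.139],-14)
im=robot.read_camera('side');crop(im,'pics/s7.png',205,100,245,145,16)
im=robot.read_camera('top');crop(im,'pics/t7.png',135,185,190,235,14)
"
```

```text
t 8.05 pos [0.5068 0.359  0.139 ] yaw y -14.09 q [0.49 0.59 1.37 0.   1.18 0.74] open 0.0081 F [-0.7 -0.1 -2. ]
shift mm [  0.  -50.5  -0.7] norm [ 1.000e-04 -1.262e-01 -1.800e-03] rows>= 0.8
twist deg -0.09 norm -0.0014
```

View pics/s7.png

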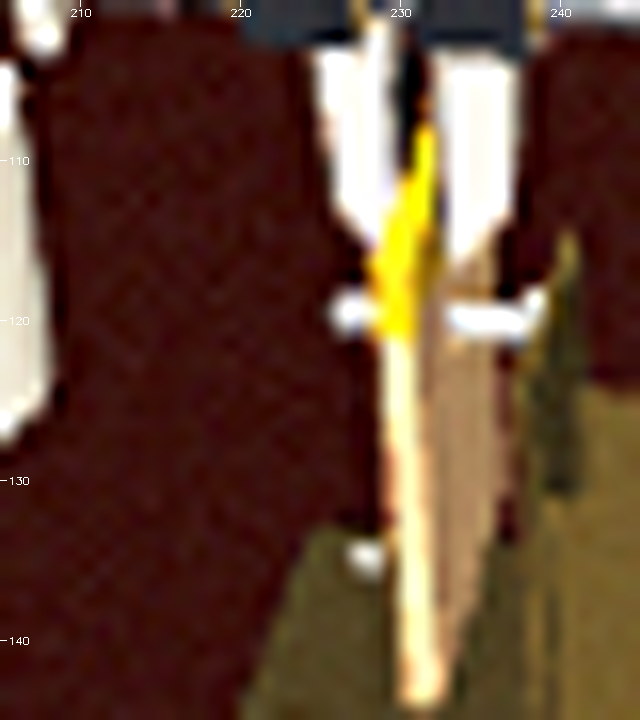

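View pics/t7.png

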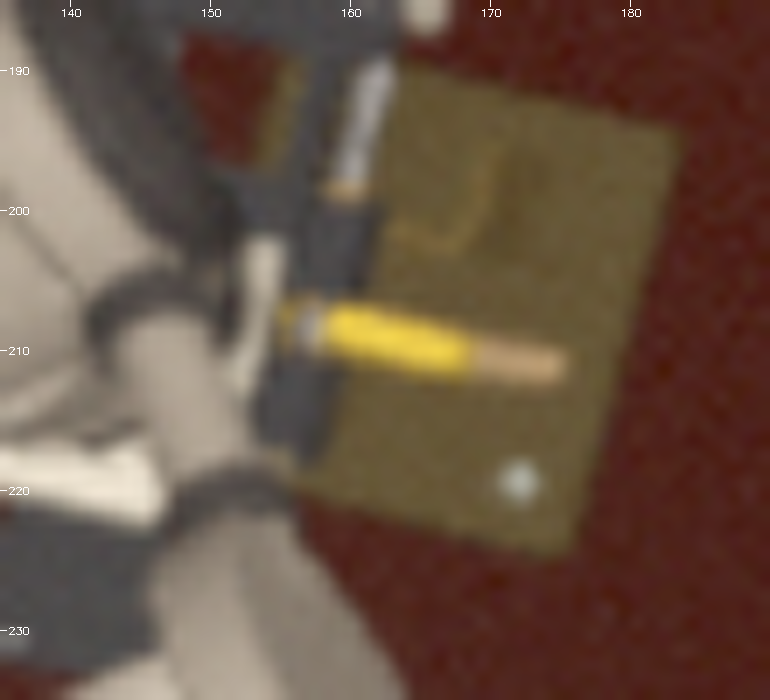

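Emit:
move_arm(increments=[[0.005, 0, 0, 0], [0.01, 0, 0, 0], [0.01, 0, 0, 0]])

```text
time: 8.52
tool_pos: [0.5059, 0.3593, 0.1349]
tool_rot: [-0.943, 1.57, -2.759]
contact_force: [0.6, 0.6, 0.4]
opening: 0.0079
```

Emit:
move_arm(increments=[[0.003, 0, 0, 0], [0.003, 0, 0, 0]])

```text
time: 8.78
tool_pos: [0.5061, 0.3593, 0.1339]
tool_rot: [-1.495, 1.571, 2.973]
contact_force: [0.9, 0.3, -0.6]
opening: 0.0079
```

Emit:
move_arm(increments=[[0.003, 0, 0, 0], [0.003, 0, 0, 0]])

```text
time: 9.02
tool_pos: [0.5063, 0.3594, 0.1333]
tool_rot: [2.372, 1.57, 0.556]
contact_force: [-1.1, -0.9, 4.2]
opening: 0.0079
```

Emit:
move_arm(increments=[[0.003, 0, 0, 0], [0.003, 0, 0, 0]])

```text
time: 9.28
tool_pos: [0.5064, 0.3594, 0.1331]
tool_rot: [2.304, 1.569, 0.489]
contact_force: [-3.7, -1.6, 9.8]
opening: 0.0077
```

Emit:
move_arm(increments=[[-0.003, 0, 0, 0], [-0.003, 0, 0, 0]])

```text
time: 9.52
tool_pos: [0.5063, 0.3594, 0.1333]
tool_rot: [2.377, 1.57, 0.561]
contact_force: [-1.1, -0.8, 5.7]
opening: 0.0079
```

Emit:
move_arm(increments=[[0, 0, 0, 0], [0, 0, 0, 0], [0, 0, 0, 0], [0, 0, 0, 0]], gripper=0.55)

```text
time: 10.02
tool_pos: [0.5061, 0.3593, 0.1325]
tool_rot: [-1.065, 1.571, -2.881]
contact_force: [0.9, -0.1, 0.2]
opening: 0.0401
```

```bash
python3 -c "
from h import *
plan([.458,.372,.139],-14)
im=robot.read_camera('side');crop(im,'pics/s8.png',205,90,255,150,12)
"
```

```text
t 10.03 pos [0.5061 0.3593 0.1325] yaw y -14.05 q [0.49 0.6  1.37 0.   1.17 0.74] open 0.0401 F [ 0.9 -0.1  0.2]
shift mm [ -6.5 -49.8  -0.7] norm [-0.0162 -0.1244 -0.0017] rows>= 0.8
twist deg -0.05 norm -0.0008
```

View pics/s8.png

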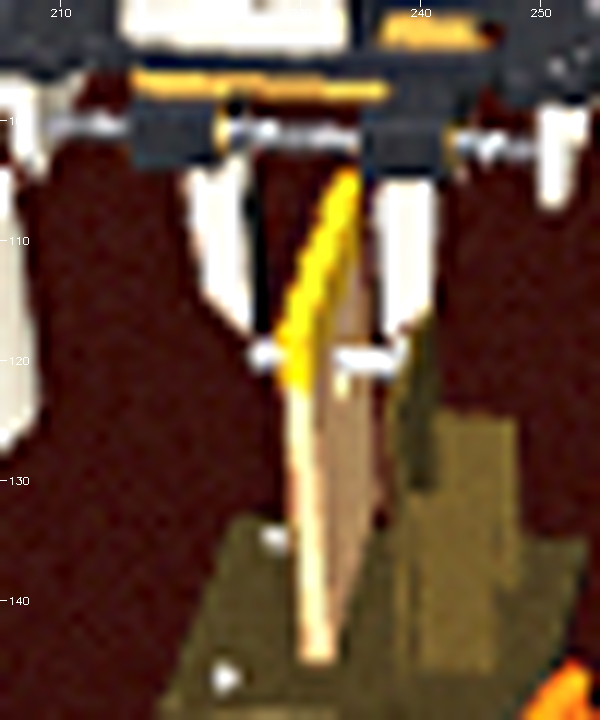

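Emit:
move_arm(increments=[[-0.05, 0, 0, 0], [-0.2, 0, 0, 0], [-0.3, 0, 0, 0], [-0.3, 0, 0, 0]])

```text
time: 10.58
tool_pos: [0.5075, 0.3601, 0.2569]
tool_rot: [2.316, 1.563, 0.5]
contact_force: [0.1, -0.2, -0.6]
opening: 0.0413
```

```bash
python3 -c "
from h import *
plan([.538,-.0156,.25],-0.9)
im=robot.read_camera('side');crop(im,'pics/s9.png',205,90,255,150,12)
"
```

```text
t 10.57 pos [0.5075 0.3601 0.2569] yaw y -14.04 q [0.49 0.5  1.19 0.   1.44 0.74] open 0.0413 F [ 0.1 -0.2 -0.6]
shift mm [  5.6 120.7 357.1] norm [0.0141 0.3016 0.8928] rows>= 6.0
twist deg -13.14 norm -0.219
```

View pics/s9.png

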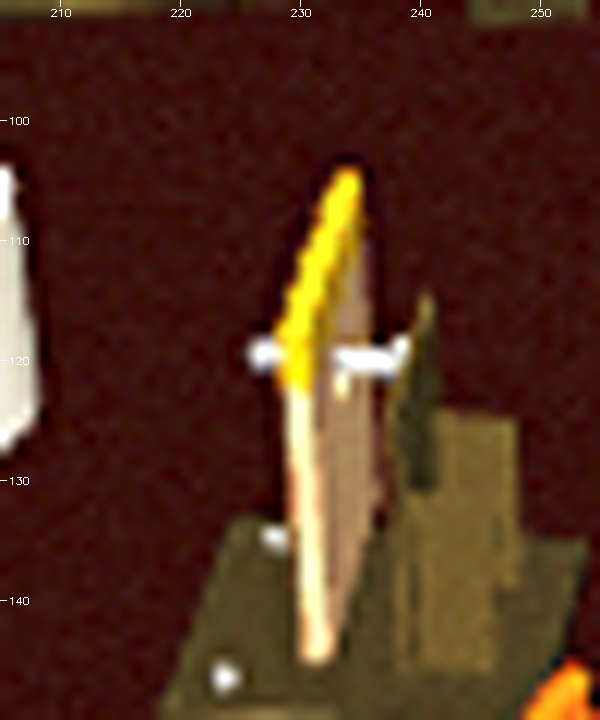

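The board hangs on the peg, released. On to the clip.

Emit:
move_arm(increments=[[0, 0.3, 0.89, -0.22], [0, 0.3, 0.89, -0.22], [0, 0.3, 0.89, -0.22], [0, 0.3, 0.89, -0.22], [0, 0.3, 0.89, -0.22]], gripper=0)

```text
time: 11.25
tool_pos: [0.5301, 0.048, 0.2511]
tool_rot: [-1.65, 1.568, 3.048]
contact_force: [0.1, 0.3, -0.3]
opening: 0.0866
```

Emit:
move_arm(increments=[[0, 0, 0, 0], [0, 0, 0, 0]])

```text
time: 11.5
tool_pos: [0.5305, 0.0502, 0.2516]
tool_rot: [-1.907, 1.568, 2.79]
contact_force: [0.2, 0.3, 0.0]
opening: 0.0917
```

```bash
python3 -c "
from h import *
plan([.538,-.0156,.16],-0.9)
im=robot.read_camera('side');crop(im,'pics/s10.png',200,60,300,160,7);crop(im,'pics/s10b.png',200,130,320,230,6)
im=robot.read_camera('top');crop(im,'pics/t10.png',135,170,190,235,12)
cv2.imwrite('pics/t10r.png',im[:,:,::-1])
"
```

```text
t 11.5 pos [0.5305 0.0502 0.2516] yaw y -0.89 q [-0.05  0.34  1.46  0.    1.35 -0.03] open 0.0917 F [0.2 0.3 0. ]
shift mm [91.5  8.8 65.7] norm [0.2289 0.0219 0.1643] rows>= 1.8
twist deg 0.01 norm 0.0001
```

View pics/s10b.png

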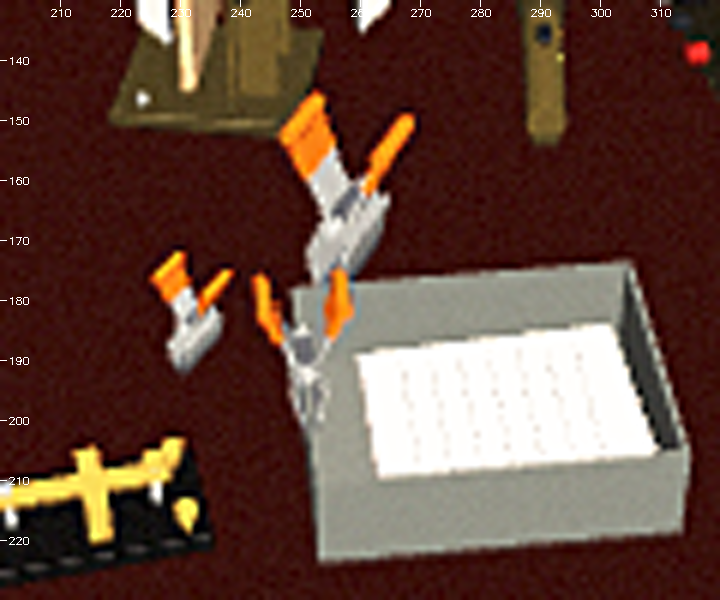

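View pics/t10.png

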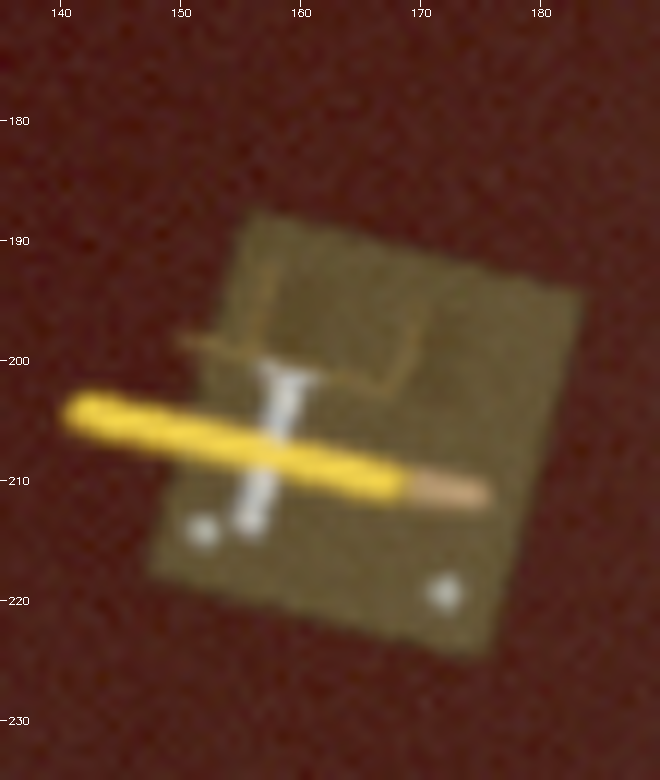

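```bash
python3 -c "
from h import *
a=atz('top',140.7,204.2,.1545);b=atz('top',168.7,210.5,.1545);print(a,b,(a+b)/2,np.linalg.norm(a-b),np.degrees(np.arctan2(*(a-b)[[1,0]]))-90)
a=tri((233.5,104.5),(140.7,204.2));b=tri((229.2,122),(168.7,210.5));print(a,b,(a+b)/2,np.degrees(np.arctan2(*(a-b)[[1,0]]))-90)
"
```

```text
[0.5164303  0.40892086 0.1545    ] [0.4917882  0.30575757 0.1545    ] [0.50410925 0.35733922 0.1545    ] 0.10606552797829243 -13.434226934254
[0.5165303  0.40819074 0.15675925] [0.49242325 0.30968586 0.13850552] [0.50447677 0.3589383  0.14763238] -13.751680180784959
```

Emit:
move_arm(increments=[[0, 0.022, 0.164, 0], [0.12, 0.022, 0.164, 0], [0.24, 0.022, 0.164, 0], [0.24, 0.022, 0.164, 0], [0.24, 0.022, 0.164, 0]])

```text
time: 12.22
tool_pos: [0.5399, -0.0149, 0.1583]
tool_rot: [1.48, 1.569, -0.104]
contact_force: [-0.2, 0.7, 0.3]
opening: 0.0918
```

```bash
python3 -c "
from h import *
plan([.538,-.0156,.101],-0.9)
im=robot.read_camera('side');crop(im,'pics/s11.png',210,130,310,210,8)
im=robot.read_camera('top');crop(im,'pics/t11.png',215,160,300,230,9)
"
```

```text
t 12.22 pos [ 0.5399 -0.0149  0.1583] yaw y -0.74 q [-0.17  0.43  1.59  0.    1.12 -0.16] open 0.0918 F [-0.2  0.7  0.3]
shift mm [57.3 -2.   0.7] norm [ 0.1433 -0.005   0.0018] rows>= 0.9
twist deg 0.16 norm 0.0027
```

View pics/s11.png

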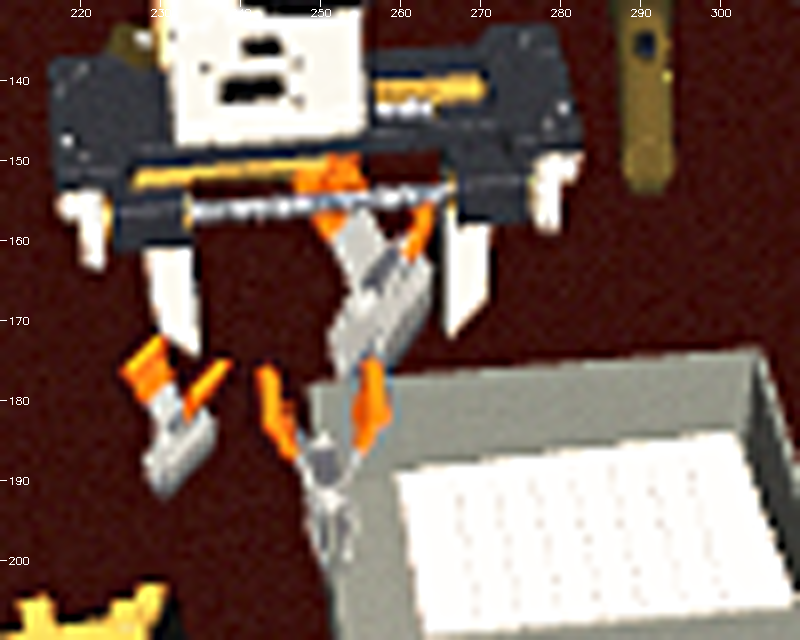

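View pics/t11.png

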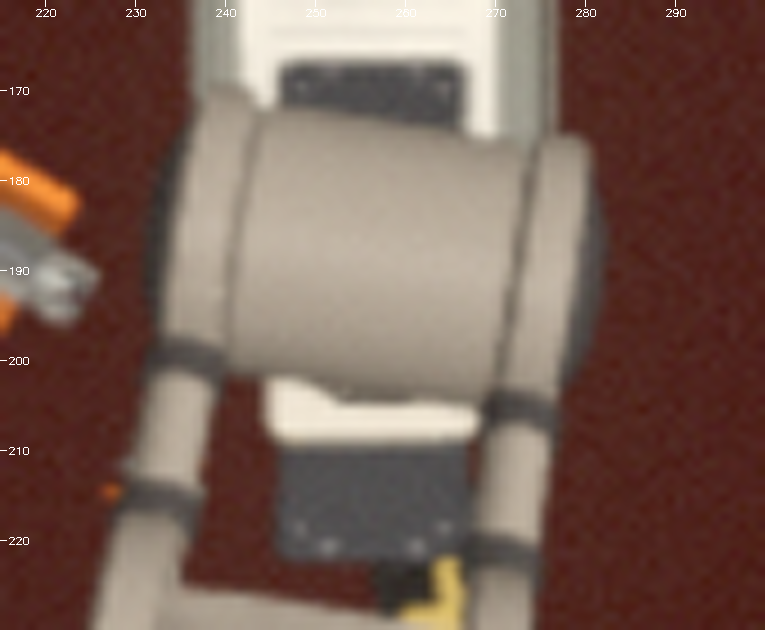

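Emit:
move_arm(increments=[[0.05, -0.005, 0.001, 0], [0.1, -0.005, 0.001, 0], [0.14, -0.005, 0.001, 0], [0.14, -0.005, 0.001, 0]])

```text
time: 12.82
tool_pos: [0.5371, -0.016, 0.1013]
tool_rot: [1.62, 1.57, 0.035]
contact_force: [0.4, 0.1, 1.0]
opening: 0.0919
```

```bash
python3 -c "
from h import *
plan([.538,-.0156,.101],-0.9)
im=robot.read_camera('side');crop(im,'pics/s12.png',210,130,310,210,8)
"
```

```text
t 12.82 pos [ 0.5371 -0.016   0.1013] yaw y -0.82 q [-0.17  0.5   1.66  0.    0.98 -0.16] open 0.0919 F [0.4 0.1 1. ]
shift mm [ 0.3  0.9 -0.4] norm [ 0.0008  0.0023 -0.001 ] rows>= 0.0
twist deg 0.08 norm 0.0013
```

View pics/s12.png

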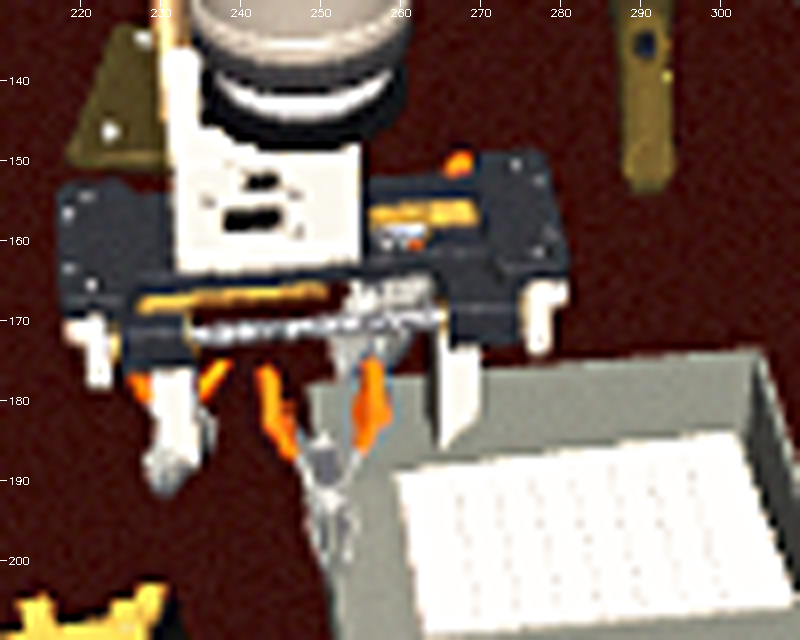

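Emit:
move_arm(increments=[[0, 0.001, 0, 0], [0, 0.001, 0, 0], [0, 0.001, 0, 0], [0, 0.001, 0, 0], [0, 0.001, 0, 0]], gripper=1, squeeze=35)

```text
time: 13.5
tool_pos: [0.5375, -0.0163, 0.1009]
tool_rot: [1.618, 1.57, 0.032]
contact_force: [-0.1, -0.9, -1.4]
opening: 0.0467
```

Emit:
move_arm(increments=[[0, 0, 0, 0], [0, 0, 0, 0]])

```text
time: 13.75
tool_pos: [0.537, -0.0162, 0.1005]
tool_rot: [-1.861, 1.57, 2.836]
contact_force: [-0.5, -1.2, -0.8]
opening: 0.0263
```

```bash
python3 -c "
from h import *
plan([.538,-.0156,.2],-0.9)
im=robot.read_camera('side');crop(im,'pics/s13.png',220,150,290,210,11)
"
```

```text
t 13.75 pos [ 0.537  -0.0162  0.1005] yaw y -0.85 q [-0.17  0.5   1.66  0.    0.98 -0.16] open 0.0263 F [-0.5 -1.2 -0.8]
shift mm [-99.5   0.9  -0.6] norm [-0.2487  0.0023 -0.0015] rows>= 1.6
twist deg 0.05 norm 0.0009
```

View pics/s13.png

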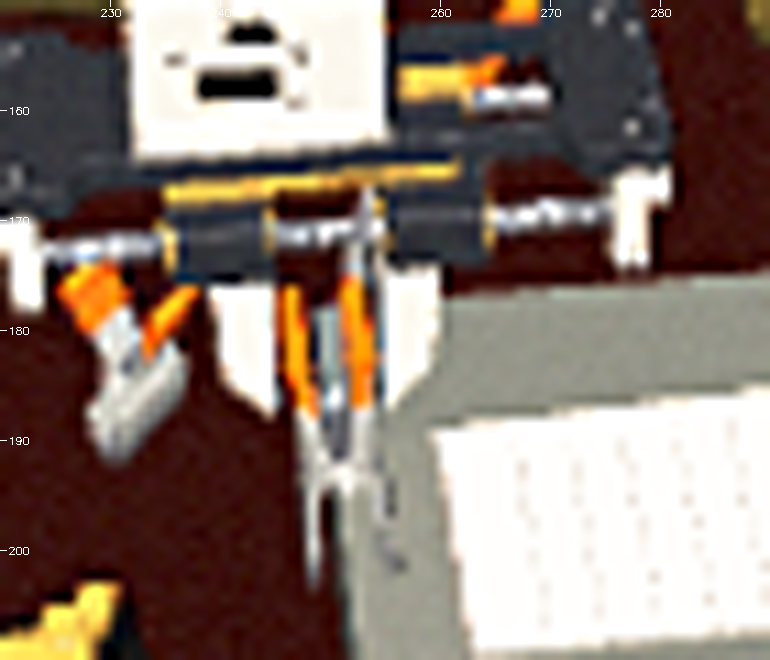

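Closing; give it more time.

Emit:
move_arm(increments=[[0, 0, 0, 0], [0, 0, 0, 0], [0, 0, 0, 0], [0, 0, 0, 0]])

```text
time: 14.3
tool_pos: [0.5372, -0.0162, 0.1007]
tool_rot: [2.497, 1.571, 0.912]
contact_force: [0.4, -0.1, -1.8]
opening: 0.018
```

```bash
python3 -c "
from h import *
plan([.538,-.0156,.2],-0.9)
im=robot.read_camera('side');crop(im,'pics/s14.png',220,150,290,210,11)
"
```

```text
t 14.3 pos [ 0.5372 -0.0162  0.1007] yaw y -0.84 q [-0.17  0.5   1.66  0.    0.98 -0.16] open 0.018 F [ 0.4 -0.1 -1.8]
shift mm [-99.3   0.8  -0.6] norm [-0.2482  0.002  -0.0016] rows>= 1.6
twist deg 0.06 norm 0.0009
```

View pics/s14.png

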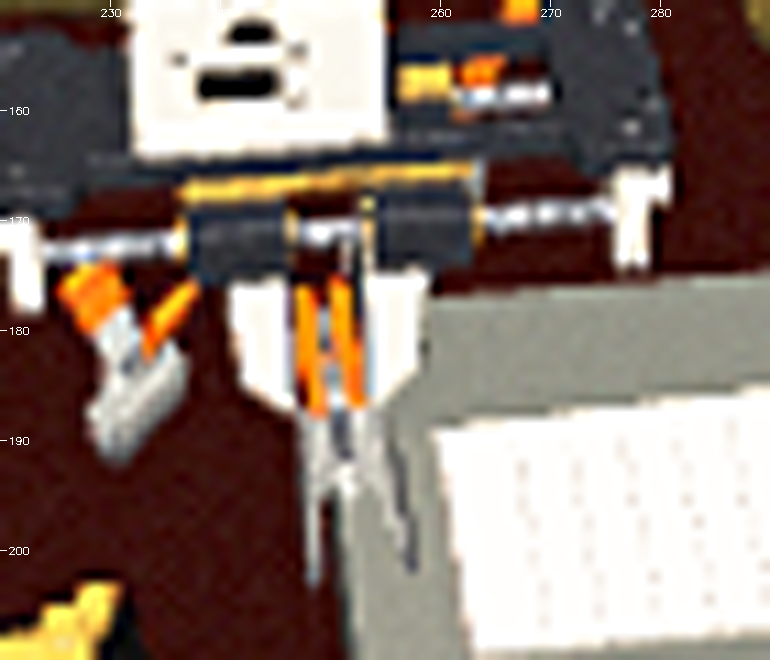

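```bash
python3 -c "
from h import *
for n,X in dict(pin=(.5375,-.0272,.0725),lipL=(.5235,-.0412,.0395),lipR=(.5515,-.0412,.0395),rollL=(.5315,-.0312,.1195),rollR=(.5435,-.0312,.1195),rim=(.538,-.0412,.06)).items(): print(n,proj('side',X))"
```

```text
pin [250.5401899  193.55628962]
lipL [247.01685612 204.15680782]
lipR [255.4896954  203.35498284]
rollL [248.36934042 183.76022898]
rollR [252.15349118 183.42101457]
rim [251.24604401 199.2758824 ]
```

Emit:
move_arm(increments=[[-0.03, 0, 0, 0], [-0.1, 0, 0, 0], [-0.2, 0, 0, 0], [-0.3, 0, 0, 0], [-0.4, 0, 0, 0]])

```text
time: 14.98
tool_pos: [0.5371, -0.0162, 0.2631]
tool_rot: [1.514, 1.57, -0.071]
contact_force: [0.6, 0.3, -0.7]
opening: 0.0176
```

```bash
python3 -c "
from h import *
plan([.51,.1,.27],-14)
im=robot.read_camera('side');crop(im,'pics/s15.png',210,100,300,180,8)
s=robot.observe()['tool_pos'];z=s[2]
ey=np.array([0.015,1,0])
for n,X in dict(pin=(0,-.011,.019-.047),lipL=(-.014,-.025,.019-.08),lipR=(.014,-.025,.019-.08),rollL=(-.006,-.015,.019),rollR=(.006,-.015,.019)).items(): print(n,proj('side',s+np.array(X)))
"
```

```text
t 14.97 pos [ 0.5371 -0.0162  0.2631] yaw y -0.84 q [-0.17  0.34  1.43  0.    1.37 -0.16] open 0.0176 F [ 0.6  0.3 -0.7]
shift mm [  -7.   -28.8 -115.8] norm [-0.0174 -0.0719 -0.2894] rows>= 1.9
twist deg 13.16 norm 0.2193
pin [249.55451552 151.83401601]
lipL [245.65834157 164.0151913 ]
lipR [255.05313261 163.21927102]
rollL [247.10216322 139.45528149]
rollR [251.31739383 139.12354245]
```

View pics/s15.png

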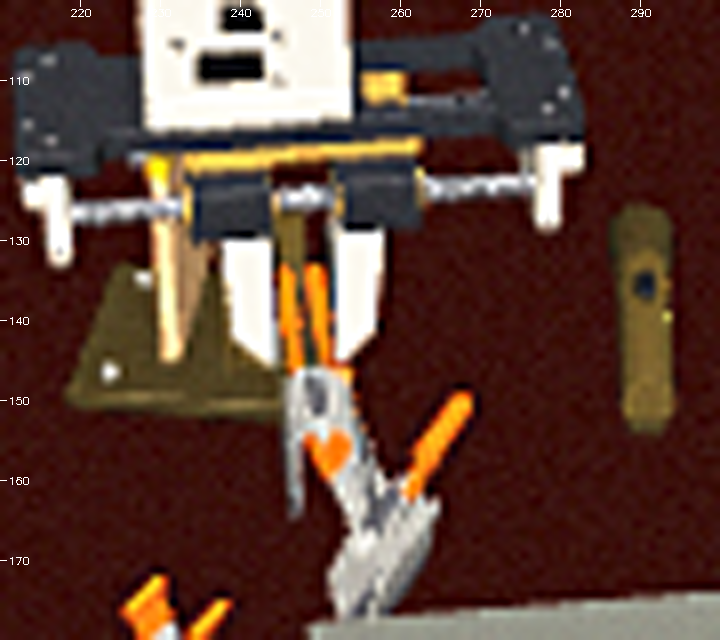

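Emit:
move_arm(increments=[[-0.02, -0.05, -0.15, 0.1], [-0.02, -0.1, -0.3, 0.22], [-0.02, -0.16, -0.45, 0.22], [-0.02, -0.16, -0.6, 0.22], [-0.02, -0.16, -0.6, 0.22]])

```text
time: 15.65
tool_pos: [0.4757, 0.2286, 0.2694]
tool_rot: [2.786, 1.569, 0.976]
contact_force: [-0.6, -0.9, -1.1]
opening: 0.018
```

```bash
python3 -c "
from h import *
plan([.505,.3573,.27],-13.9)
"
```

```text
t 15.65 pos [0.4757 0.2286 0.2694] yaw y -13.72 q [0.3  0.32 1.44 0.   1.38 0.54] open 0.018 F [-0.6 -0.9 -1.1]
shift mm [  -0.4   -2.1 -132. ] norm [-0.001  -0.0052 -0.3299] rows>= 2.1
twist deg 0.18 norm 0.0031
```

Emit:
move_arm(increments=[[0, 0, -0.12, 0], [0, -0.005, -0.24, 0], [0, -0.005, -0.325, 0], [0, -0.005, -0.325, 0], [0, -0.005, -0.325, 0]])

```text
time: 16.27
tool_pos: [0.5065, 0.3502, 0.2688]
tool_rot: [0.005, 1.57, -1.812]
contact_force: [-0.3, -0.8, 0.5]
opening: 0.0179
```

```bash
python3 -c "
from h import *
plan([.505,.3573,.27],-13.9)
im=robot.read_camera('side');crop(im,'pics/s16.png',205,50,265,125,10)
im=robot.read_camera('top');crop(im,'pics/t16.png',110,170,200,240,8)
s=robot.observe();R=Rt(s['tool_rot']);s=s['tool_pos']
ex=np.array([R[0,1],R[1,1],0]);ey=np.array([-ex[1],ex[0],0])
for n,X in dict(pin=(0,-.011,.019-.047),lipL=(-.014,-.025,.019-.08),lipR=(.014,-.025,.019-.08),rollL=(-.006,-.015,.019),rollR=(.006,-.015,.019)).items(): print(n,proj('side',s+ex*X[0]+ey*X[1]+[0,0,X[2]]))
"
```

```text
t 16.27 pos [0.5065 0.3502 0.2688] yaw y -14.08 q [ 0.48  0.49  1.18 -0.    1.47  0.73] open 0.0179 F [-0.3 -0.8  0.5]
shift mm [-1.2 -3.2 -6.6] norm [-0.0029 -0.0079 -0.0164] rows>= 0.1
twist deg -0.18 norm -0.003
pin [229.89381582  93.46140741]
lipL [226.09174489 103.18809229]
lipR [233.49720991 103.58539394]
rollL [227.16675145  81.88852945]
rollR [230.45641704  82.04559663]
```

View pics/s16.png

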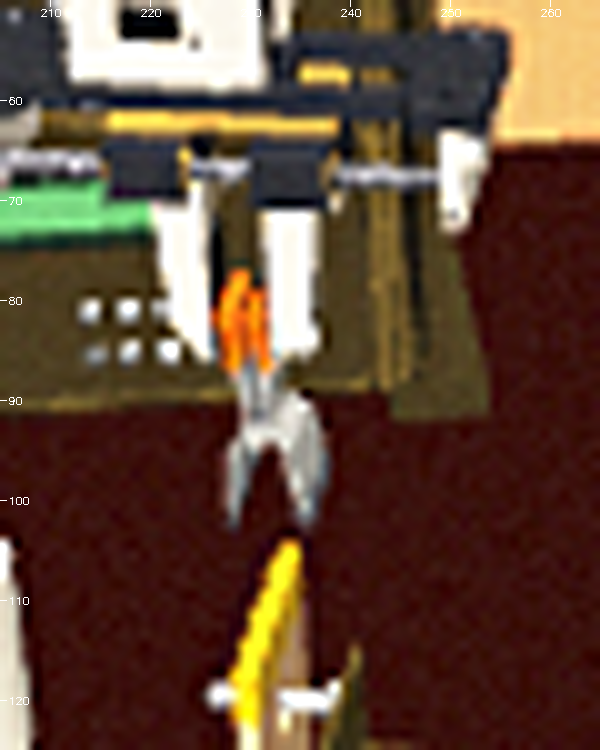

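View pics/t16.png

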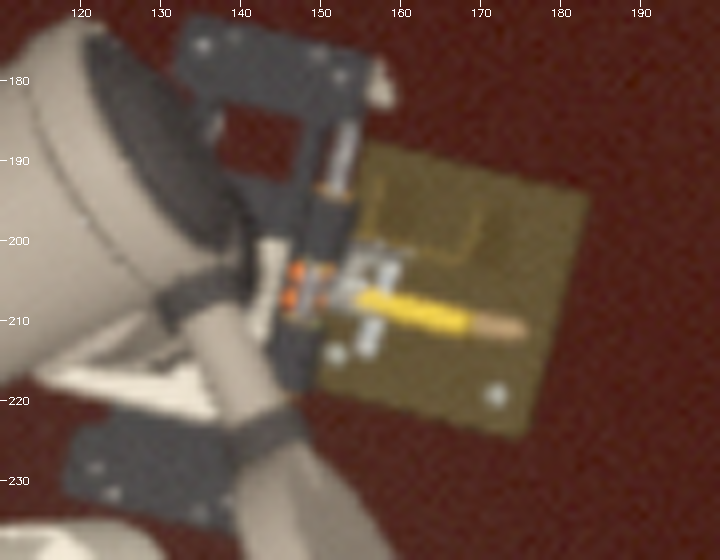

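```bash
python3 -c "
from h import *
ex=np.array([np.cos(np.radians(-13.9)),np.sin(np.radians(-13.9)),0]);ey=np.array([-ex[1],ex[0],0])
b=np.array([.505,.3573,.1545])
for e in(-.05,-.025,0,.025,.05):
  for f in (-.004,.004): print(e,f,proj('side',b+ey*e+ex*f).round(1),proj('top',b+ey*e+ex*f).round(1))
im=robot.read_camera('side');crop(im,'pics/s17.png',218,75,248,130,13)
cv2.imwrite('pics/s17r.png',im[:,:,::-1])
"
```

```text
-0.05 -0.004 [228.  118.4] [167.6 211.2]
-0.05 0.004 [230.1 118.5] [168.2 209.1]
-0.025 -0.004 [229.2 115. ] [161.  209.7]
-0.025 0.004 [231.3 115.1] [161.6 207.6]
0 -0.004 [230.4 111.7] [154.4 208.2]
0 0.004 [232.4 111.8] [155. 206.]
0.025 -0.004 [231.5 108.4] [147.8 206.6]
0.025 0.004 [233.5 108.5] [148.4 204.5]
0.05 -0.004 [232.7 105.2] [141.3 205.1]
0.05 0.004 [234.6 105.3] [141.8 203. ]
```

View pics/s17.png

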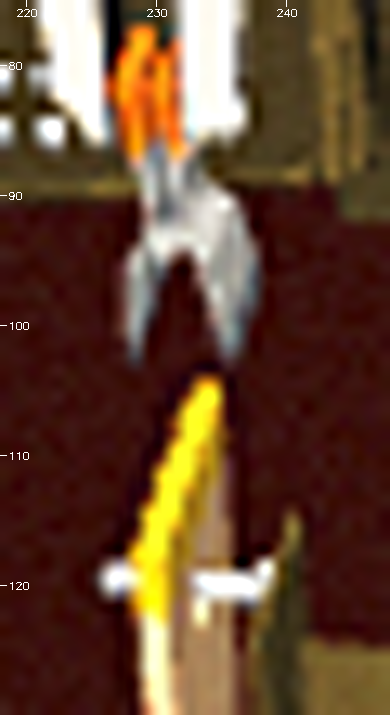

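Emit:
move_arm(increments=[[0, -0.023, -0.016, 0], [0.03, -0.023, -0.016, 0], [0.08, -0.023, -0.016, 0], [0.11, -0.023, -0.016, 0], [0.11, -0.023, -0.016, 0]])

```text
time: 17.05
tool_pos: [0.4985, 0.3594, 0.2234]
tool_rot: [-0.798, 1.568, -2.614]
contact_force: [0.1, 1.0, -0.3]
opening: 0.0181
```

```bash
python3 -c "
from h import *
plan([.505,.3573,.193],-13.9)
im=robot.read_camera('side');crop(im,'pics/s18.png',215,80,250,130,13)
im=robot.read_camera('top');crop(im,'pics/t18.png',130,185,190,225,13)
"
```

```text
t 17.05 pos [0.4985 0.3594 0.2234] yaw y -14.04 q [ 0.5   0.51  1.26 -0.    1.37  0.75] open 0.0181 F [ 0.1  1.  -0.3]
shift mm [30.4  6.9  0.4] norm [0.0761 0.0173 0.001 ] rows>= 0.5
twist deg -0.14 norm -0.0024
```

View pics/s18.png

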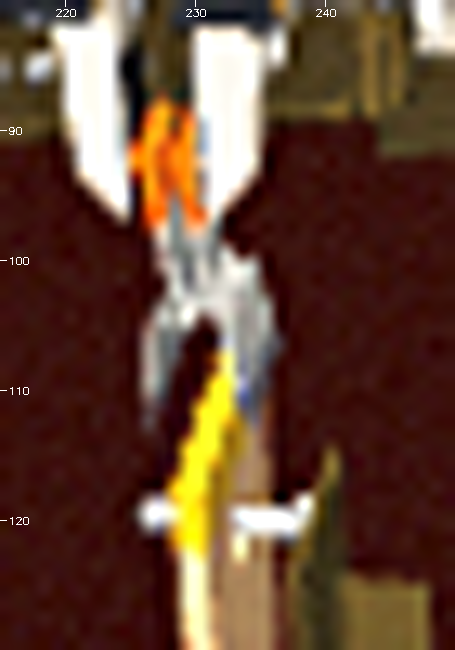

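View pics/t18.png

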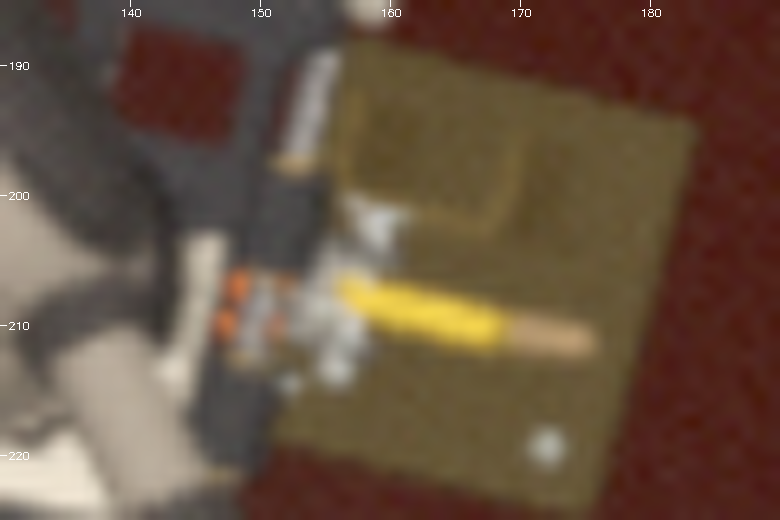

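Emit:
move_arm(increments=[[0.02, 0, 0, 0], [0.04, 0, 0, 0], [0.06, -0.001, 0, 0], [0.075, -0.002, 0, 0], [0.075, -0.002, 0, 0]])

```text
time: 17.77
tool_pos: [0.4979, 0.3598, 0.1941]
tool_rot: [-0.842, 1.57, -2.658]
contact_force: [0.4, 0.1, -1.0]
opening: 0.0178
```

Emit:
move_arm(increments=[[0, 0, 0, 0]])

```text
time: 17.9
tool_pos: [0.4984, 0.36, 0.195]
tool_rot: [2.441, 1.57, 0.625]
contact_force: [0.0, 0.1, -0.8]
opening: 0.018
```

```bash
python3 -c "
from h import *
plan([.505,.3573,.193],-13.9)
im=robot.read_camera('side');crop(im,'pics/s19.png',215,80,250,150,11);crop(im,'pics/s19b.png',190,100,320,230,6)
im=robot.read_camera('top');crop(im,'pics/t19.png',130,185,190,225,13)
cv2.imwrite('pics/t19f.png',cv2.resize(im[:,:,::-1],(800,600)))
"
```

```text
t 17.9 pos [0.4984 0.36   0.195 ] yaw y -14.04 q [0.5  0.53 1.31 0.   1.3  0.75] open 0.018 F [ 0.   0.1 -0.8]
shift mm [2.  7.1 1. ] norm [0.0049 0.0178 0.0026] rows>= 0.1
twist deg -0.14 norm -0.0024
```

View pics/s19.png

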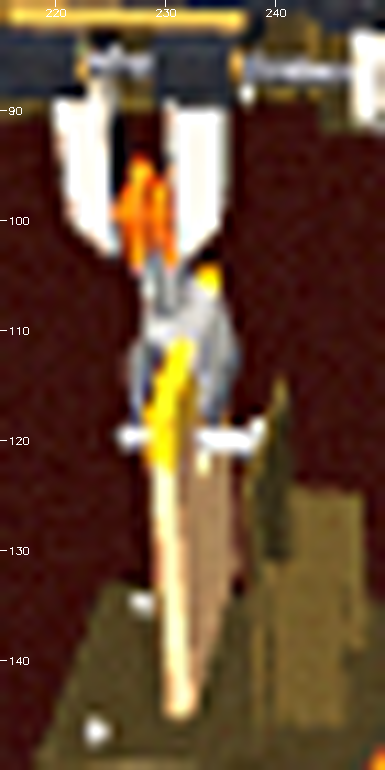

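View pics/t19.png

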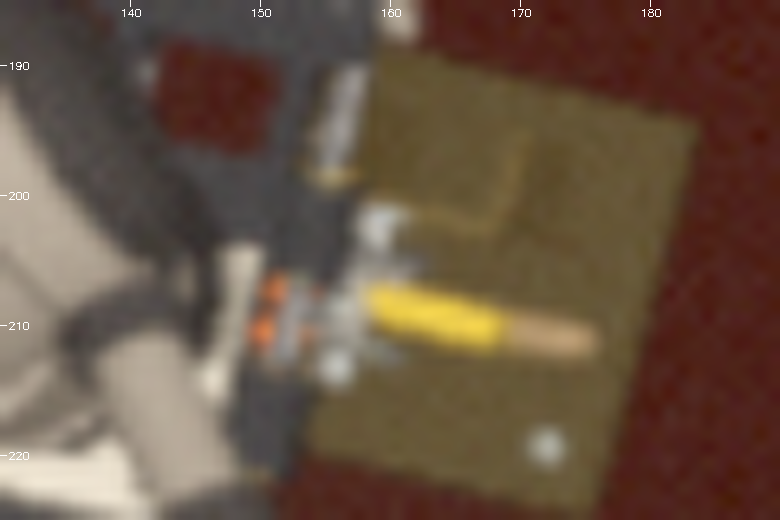

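View pics/t19f.png

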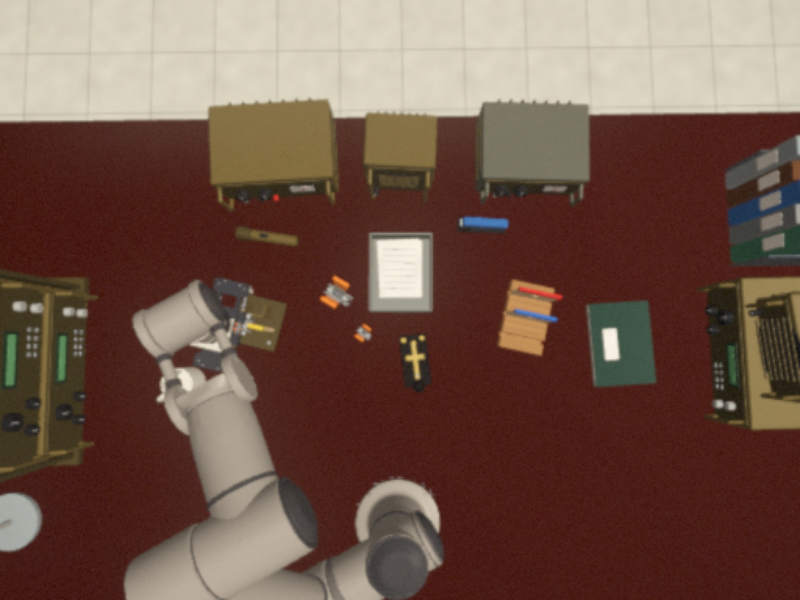

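```bash
python3 -c "
from h import *
im=robot.read_camera('side');crop(im,'pics/s20.png',220,100,245,128,24)
im=robot.read_camera('top');crop(im,'pics/t20.png',148,195,175,218,24)
print(robot.observe()['opening'],robot.observe()['tool_pos'])
"
```

```text
0.017742876819682337 [0.49832818 0.3600071  0.19504423]
```

View pics/s20.png

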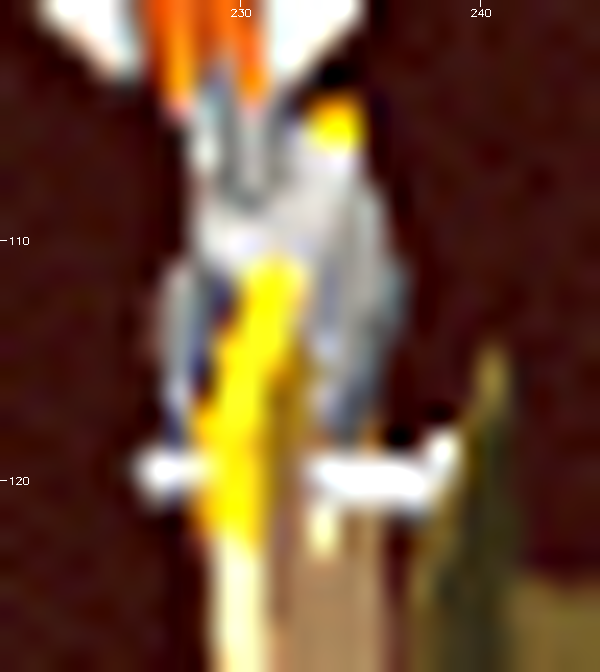

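View pics/t20.png

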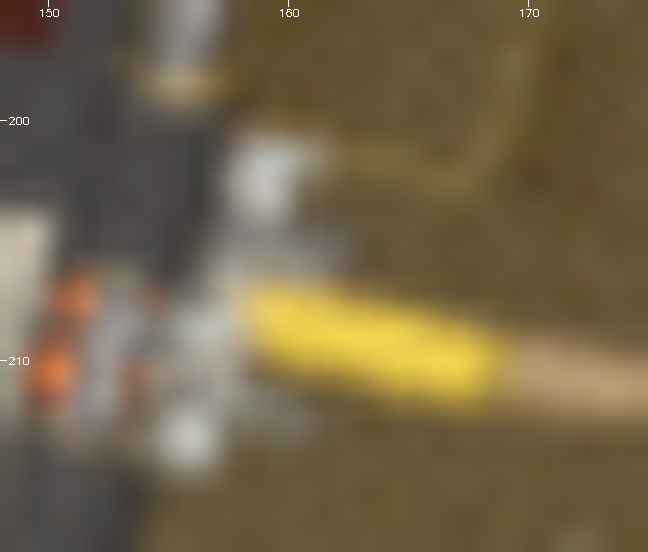

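```bash
python3 -c "
from cell import robot
print(robot.hand_in()); s=robot.observe(); print(s['time'],s['tool_pos'],s['opening'],s['contact_force'])"
```

```text
the job is handed in; nothing more can be done
None
the job is handed in; nothing more can be done
```

The yellow board is hanging on the copy stand's peg, let go. The arm is holding the spring clip squeezed open around the middle of its top edge. I handed the job in at about 18 s, with no verdict reported.

**Board:** It came out of the block cleanly and threaded onto the peg with almost no side force. I lowered it until it rested on the peg (about 10 N), then opened the gripper. The pictures afterwards showed it hanging straight, with its top edge within 1° of square to the peg.

**Clip:** I squeezed the middle-sized clip at 35 N. The finger opening stayed at 18 mm, which is at the clip's stop. I then lifted it off the tray rim and lowered it over the board.

**Last checks:**
- The jaws are on either side of the board in both camera views, reaching about 20 mm below its top edge.
- The force on the tool was below 1 N, so nothing was touching.
- The bystanders looked unmoved in the final top view. The gripper hid part of the mug, so that one I could only partly see.

**Disagreements:**
- The clip leans about 5° in the fingers, so I moved the tool about 7 mm off-centre to keep the jaws centred on the board.
- The side view suggested a smaller gap on the -x jaw (about 5 mm against 8 mm), while a first reading of the top view suggested the opposite. Enlarged views showed both sides roughly equal.

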